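Scan a tube rack and its location label, then park the scanner

ROBOT

A 6-joint arm with a two-finger parallel gripper is mounted at the origin on the work surface. World frame = base frame: x ahead of the robot, y to its left, z up, the work surface at z = 0. Lengths are in m, angles in rad, forces in N, time in s.
With the tool pointing down it reaches from about 0.375 to 0.975 m from the base axis. Payload 3.8 kg.
Tool frame: the origin (TCP) lies at the very end of the fingers, on their centre line; the grasp point (between the pads) lies 19 mm behind it; y points along the fingers, z is the direction in which the jaws open and shut, and the axes are right-handed (so a half turn about y gives the same grasp; the last joint's range is limited). The gripper opens to 85 mm and grips with 20 to 120 N. Pads are 22 mm wide; open, the fingers measure 114 mm over their backs; the gripper's body (76 mm by 85 mm) begins 54 mm behind the grasp point. The pads swing forward as they close: fully open they stand 13 mm farther back than shut.
Start: joints at [1.304, 0.264, 1.604, -0, 1.274, -0.037], TCP at [0.154, 0.657, 0.231] pointing down, gripper open.
Joint ranges: [-2.63, 2.63], [-0.94, 2.18], [0.31, 2.57], [-1.31, 4.45], [0, 2.66], [-2.55, 2.55]. Speed limits (rad/s): [2.57, 2.57, 3.14, 3.14, 3.14, 3.14].

INTERFACE

Orientations are given as a rotation vector (axis times angle).
In Python, from workcell import bot gives the robot as it stands.
- The arm moves only by the tool play_rows, never from a script. Its argument "series" is text: rows parted by semicolons, each of 7 numbers parted by spaces: the shift along the tool's x, y, z in cm, then the turn, a rotation vector about the tool's x, y, z in degrees, then the finger opening in cm, from 0 to 8.54. In form: dx dy dz rx ry rz grip; .... A call has 1 to 12 rows; each row is the pose to reach, as a shift and turn from the pose measured when the call began, along the tool's axes at that moment; what a row does not reach only later rows make up. A row lasts 1/12 s, in which the tool goes at most 41.7 mm and 7.16 degrees, less where a joint would pass 70% of its speed; a pose out of reach is approached as far as the arm can. A call with a gripper value outside its range is refused whole. The fingers move at their own pace and stop on an object; "newtons" is the grip in N (left out, the last holds). Time passes only in rows, so rows that repeat a pose let the fingers close. It gives the time, the measured TCP pose, the force and the opening at its end, in the units of the state.
- bot.read_state(): the state, without advancing time (a new reading comes with each control period).
- bot.read_camera(name): name is "scene" or "top"; returns the picture (420x560x3 uint8, blue, green, red); there is no depth.
- bot.calibration(name): a dict with "fx", "fy", "cx", "cy" (pixels), "k1" (the pictures are not rectified: a ray, as slopes to the right and down, at radius r is drawn at 1 + k1 r^2 times it, then the intrinsics apply), "origin" and "rotation" of the camera in the world. Camera axes: x right, y down, z forward; pixel columns grow to the right and rows downward; lengths in m; the calibration is good to about 2 mm. A picture is of the moment at which its call begins. calibration takes no time and is no camera call.
- bot.finish_job(): hands the job in, once; it reports no verdict.
The state is a dict: "time": time; "q": joint angles; "joint_vel": joint speeds; "joint_torque": joint torques, N m; "tool_pos": TCP position; "tcp_rot": TCP orientation; "wrist_force": force on the tool from outside, world axes, zero at the start; "torque": the same for the moment, N m; "width": opening from 0.0 (shut) to 1.0 (fully open).
Only numpy, scipy, OpenCV 4.12 (cv2) and the standard library are available. Lean on these libraries where they do the work, as an engineer would, in place of code of your own. Each camera call takes 0.05 s, during which the arm holds its last target.

TASK

Pick up the hand scanner and scan the label on the tube rack, then the label on the location stand: for each, hold the scanner steady for a second or more with its window about 80 mm from the label, aimed squarely at the label's middle. Then lay the scanner back in its sloped cradle, flat on the narrow bar with its tail in the cup and its head at the high end, letting go only once it is in place. Do not knock or shift the bottles and glassware.

Things in the scene. Friction and masses are not known exactly. Their poses are not given: they have to be found in the camera images.
- scanner: Loose scanner, 0.22 kg. White bar 120 mm long (x -60 to 60), 44 wide (y), 40 high (z 0 to 40): grip across the 44. Grey head 64 wide, bent down 45 degrees at the +x end (x 41 to 87, z 13 to 59). Origin: centre of the bar's underside; x to the head, z up out of its top. Centre of mass 9 mm ahead of it. Window on the head's lower front at (76, 0, 24) mm, looking 45 degrees forward and down.
- scanner_spot (a point): The spot the scanner reads best: the point 80 mm straight ahead of its window, at (132, 0, -32) mm in the scanner's frame, carried with it. Its x axis is the viewing direction (45 degrees below the scanner's x), its y the scanner's y.
- tube_rack: Fixed aluminium tube rack: block 85 x 170 mm, 56 mm high (x -87 to -1), with six capped tubes up to 82 mm high, and a label shelf sloping down on its +x side. Origin: on the table, at the front edge of the block; x out of the label side, z up.
- rack_label (a point): Centre of the 50 x 60 mm bar-code label on the tube rack's shelf, at (34, 0, 55) mm in the rack's frame. z is the outward normal of the label: it points up, leaning 20 degrees towards the rack's x; the label's long side is along the rack's y.
- location_stand: Fixed location stand: base 110 x 100 mm, 10 mm thick, a post, and a plate 64 x 74 mm leaning at 45 degrees, top edge 133 mm high. Origin: on the table at the base's centre; x to the side the label faces, z up.
- stand_label (a point): Centre of the 50 x 60 mm bar-code label on the location stand, at (20, 0, 110) mm in the stand's frame. z is the outward normal: 45 degrees up, towards the stand's x.
- cradle: Fixed cradle: base 150 x 100 x 10 mm; on posts a bar 26 mm wide, 130 long, rising 20 degrees towards x. Low end in a cup: end wall (inside at -65 mm along the slope from the seat point) 14 mm above the bar's top; cheeks (-67 to -39 mm, 60 mm apart inside) 10 mm above. Elsewhere both sides of the bar are free for fingers. Highest point 84 mm. Origin: on the table, centre of the base; z up.
- cradle_seat (a point): Where the scanner's origin belongs, with the same axes, when it lies in the cradle: on the bar's top surface, 62 mm above the table, straight above the cradle's origin. x runs up the slope (20 degrees), z is square to the bar.
- cylinder_glass: Loose glass measuring cylinder, foot 64 mm across, tube 30 mm, 216 mm high; origin at its foot's centre. Leave alone.
- wash_bottle: Loose white bottle, 68 mm across, 160 mm high; origin at its foot. Leave alone.
- flask: Loose conical flask, 80 mm across at the foot, 126 mm high; origin at its foot. Leave alone.
- reagent_jar: Loose white jar with a cap, 70 mm across, 100 mm high; origin at its foot. Leave alone.
- beaker: Loose glass beaker, 72 mm across, 90 mm high; origin at its foot. Leave alone.
- amber_vial: Loose small amber bottle, 52 mm across, 120 mm high; origin at its foot. Leave alone.
- sample_jar: Loose small white jar, 54 mm across, 95 mm high; origin at its foot. Leave alone.

How it is judged:
On the way, in this order (a step that is already met when the one before it is completed fails the run):
1. the tube rack's label is scanned: the scanner's spot within 25 mm of the label's centre, view within 0.30 rad of square to it, steady (under 0.03 m/s, 0.2 rad/s) for 0.7 s (distance between scanner_spot and rack_label below 0.025 m and angle between the x axis of scanner_spot and the z axis of rack_label, either way round below 0.3 rad and z of scanner in the frame of rack_label above 0.03 m and linear speed of scanner below 0.03 m/s and angular speed of scanner below 0.2 rad/s), for 0.7 s.
2. the location stand's label is scanned in the same way (distance between scanner_spot and stand_label below 0.025 m and angle between the x axis of scanner_spot and the z axis of stand_label, either way round below 0.3 rad and z of scanner in the frame of stand_label above 0.03 m and linear speed of scanner below 0.03 m/s and angular speed of scanner below 0.2 rad/s), for 0.7 s.
3. the scanner is brought to within 20 mm of its place in the cradle, head at the high end, while still in the fingers (distance between scanner and cradle_seat below 0.02 m and x of scanner_spot in the frame of cradle_seat above 0.05 m and contact force between the fingers and scanner above 1 N), for 0.1 s.
At the end, for the whole second after the job is handed in: The scanner lies at rest in the cradle: its origin within 15 mm of the cradle's seat point, its length and its top each within 0.15 rad of the seat's x and z, its head at the high end (distance between scanner and cradle_seat below 0.015 m and angle between the x axis of scanner and the x axis of cradle_seat, either way round below 0.15 rad and angle between the z axis of scanner and the z axis of cradle_seat, either way round below 0.15 rad and x of scanner_spot in the frame of cradle_seat above 0.05 m and linear speed of scanner below 0.02 m/s and angular speed of scanner below 0.2 rad/s); the robot touches nothing.
It fails at once if a bottle or piece of glassware is shifted by more than 30 mm or tipped by more than 0.5 rad (distance of any of cylinder_glass, wash_bottle, flask, reagent_jar, beaker, amber_vial, sample_jar from where it was at the start of the episode above 0.03 m or angle between any of cylinder_glass, wash_bottle, flask, reagent_jar, beaker, amber_vial, sample_jar's own z axis and vertical above 0.5 rad).
It also fails if it takes over 72 s, if anything falls off the work surface, if the arm or the gripper's body presses on something with over 40 N, if the wrist force passes 120 N, or if a joint passes its speed limit or range.

## Working session

There is one attempt and no reset: what is moved stays moved. The work goes in short steps, Python scripts to look and compute and a tool call to move; the robot and the scene stay as the last step left them, time stands still between calls to the robot, and variables do not carry over. Pictures are saved under pics/ and viewed, and the job is handed in when it is done.

Besides the shell and the picture viewer there is one more tool, called after "Emit:" as a command line: name --argument value ..., lists and objects as JSON in quotes. play_rows: Moves the arm, as the interface text tells. Its arguments: {"type":"object","properties":{"series":{"type":"string"},"newtons":{"type":"number"}},"required":["series"]}

```bash
mkdir -p pics; ls
python3 - <<'E'
from workcell import bot
import cv2
for n in ["scene","top"]:
    im=bot.read_camera(n); cv2.imwrite(f"pics/{n}0.png",im)
    c=bot.calibration(n); print(n,c)
print(bot.read_state())
E
```

```text
pics
scene {'fx': 416.44406888379166, 'fy': 416.44406888379166, 'cx': 273.85622123175483, 'cy': 203.73760366762198, 'k1': -0.12207182333517917, 'origin': array([1.40474513, 0.6398401 , 0.77247839]), 'rotation': array([-1.06566781, -2.19968903,  1.20591496])}
top {'fx': 397.2379856952449, 'fy': 397.2379856952449, 'cx': 281.57670141773497, 'cy': 215.63017782875707, 'k1': -0.06685533306703013, 'origin': array([ 0.48164268, -0.03818139,  1.32387183]), 'rotation': array([-2.15316042,  2.21580541, -0.07686133])}
{'time': 0.1, 'q': array([ 1.30409247e+00,  2.64697090e-01,  1.60525864e+00,  8.54427169e-06,
        1.27370736e+00, -3.69218166e-02]), 'joint_vel': array([-0.00010125, -0.0012184 , -0.00203171,  0.00223   , -0.00145986,
        0.00014445]), 'joint_torque': array([ 2.31002250e-04, -5.16703641e+01, -3.68591559e+01, -1.23556729e-04,
        6.29217029e-03,  2.54541101e-05]), 'tool_pos': array([0.15357755, 0.65660589, 0.23006209]), 'tcp_rot': array([-1.56530473,  0.18070396, -0.18019838]), 'wrist_force': array([ 0.28530911,  0.1530893 , -0.15201767]), 'torque': array([ 0.02344336,  0.01609102, -0.02465572]), 'width': 1.0001882706644611}
```

View pics/scene0.png

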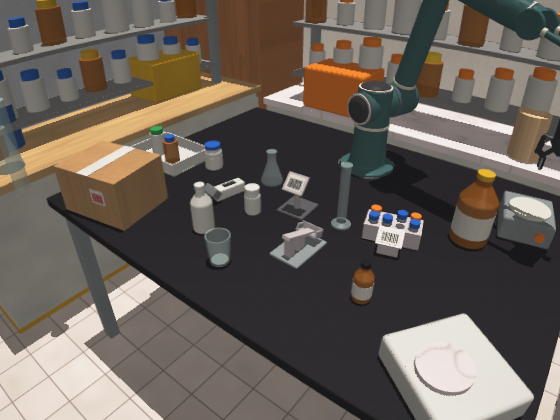

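View pics/top0.png

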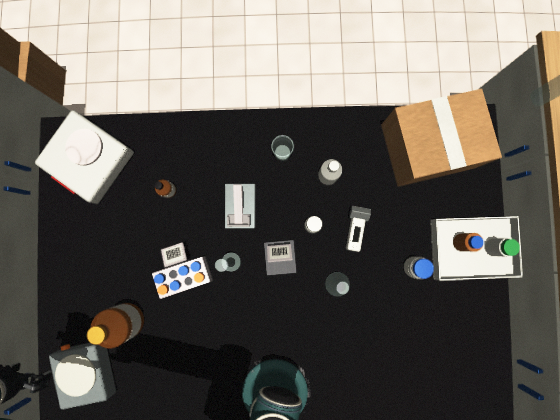

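The scene picture shows the cradle near (298,245), the stand at (297,195), the rack at (393,230) and the scanner at (228,188). In the top picture these are at (240,205), (280,257), (180,272) and (357,230). I'll enlarge the crops.

```bash
cat > h.py <<'E'
import numpy as np, cv2
from scipy.spatial.transform import Rotation as R
from workcell import bot
C={n:bot.calibration(n) for n in ["scene","top"]}
def proj(n,P):
    c=C[n]; P=np.atleast_2d(P)
    p=R.from_rotvec(c["rotation"]).inv().apply(P-c["origin"])
    s=p[:,:2]/p[:,2:]; r2=(s**2).sum(1,keepdims=True)
    s=s*(1+c["k1"]*r2)
    return s*[c["fx"],c["fy"]]+[c["cx"],c["cy"]]
def ray(n,u,v):
    c=C[n]; d=np.array([(u-c["cx"])/c["fx"],(v-c["cy"])/c["fy"]]); s=d.copy()
    for _ in range(20): s=d/(1+c["k1"]*(s@s))
    return c["origin"],R.from_rotvec(c["rotation"]).apply([s[0],s[1],1])
def onz(n,u,v,z):
    o,d=ray(n,u,v); return o+d*(z-o[2])/d[2]
def tri(a,b):
    (o1,d1),(o2,d2)=ray("scene",*a),ray("top",*b)
    t=np.linalg.lstsq(np.c_[d1,-d2],o2-o1,rcond=None)[0]
    p,q=o1+d1*t[0],o2+d2*t[1]; return (p+q)/2,np.linalg.norm(p-q)
def crop(im,x0,y0,w,h,k,name):
    cv2.imwrite(name,cv2.resize(im[y0:y0+h,x0:x0+w],None,fx=k,fy=k,interpolation=cv2.INTER_CUBIC))
E
python3 - <<'E'
from h import *
s=cv2.imread("pics/scene0.png");t=cv2.imread("pics/top0.png")
crop(t,325,190,70,75,8,"pics/t_scan.png")
crop(t,210,170,100,110,5,"pics/t_crad.png")
crop(t,140,230,110,75,7,"pics/t_rack.png")
crop(s,190,160,100,60,8,"pics/s_scan.png")
crop(s,260,160,100,110,5,"pics/s_crad.png")
E
```

```text
(no output)
```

View pics/t_scan.png

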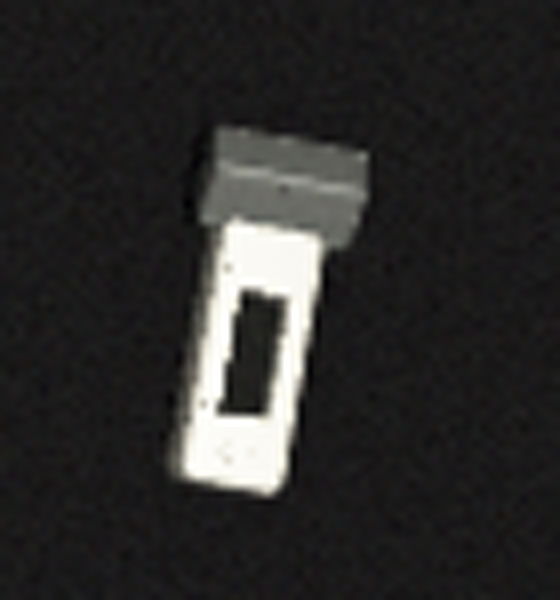

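View pics/t_crad.png

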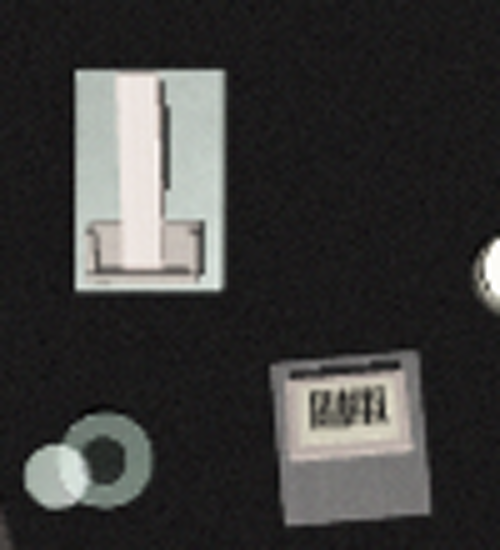

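View pics/t_rack.png

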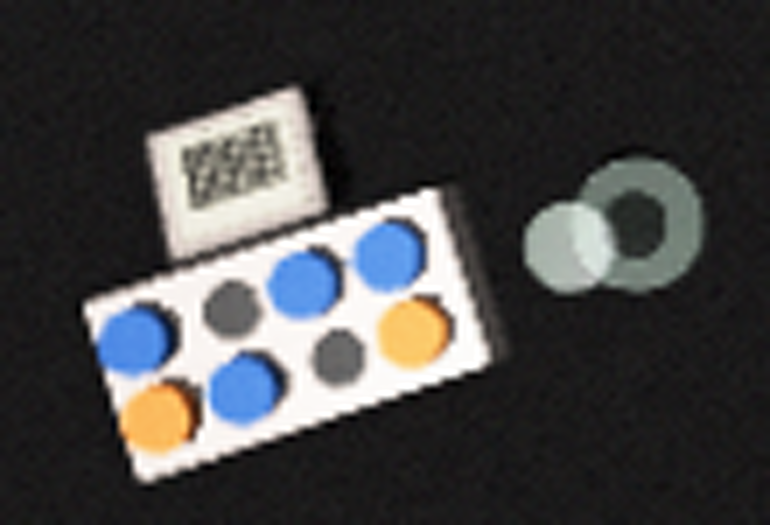

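View pics/s_scan.png

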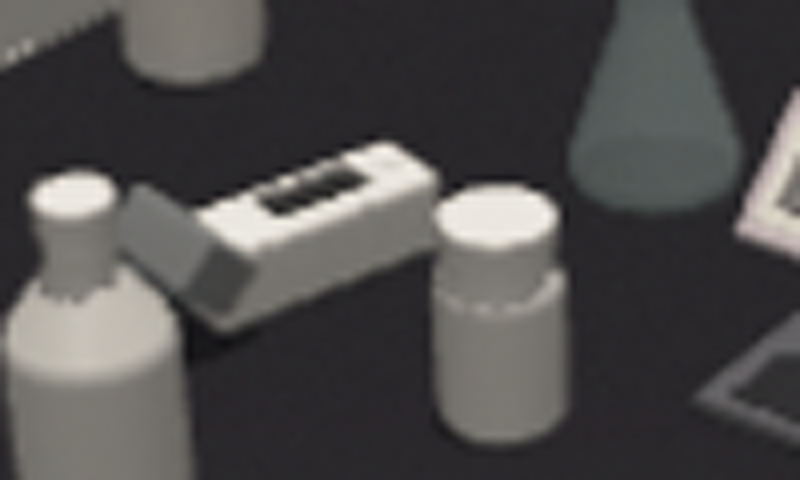

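View pics/s_crad.png

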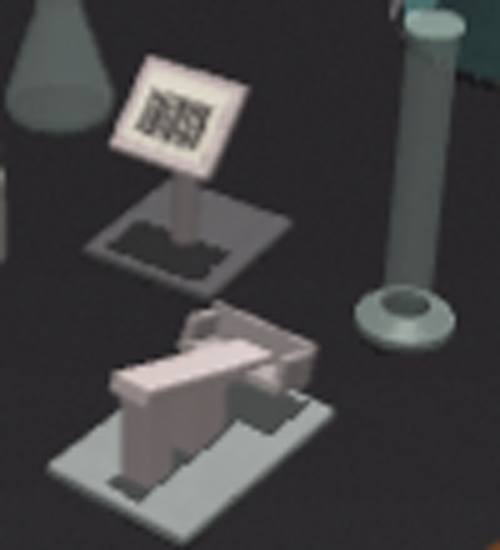

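```bash
cat > fit.py <<'E'
from h import *
from scipy.optimize import least_squares
K=dict(t_scan=("top",8,325,190),t_crad=("top",5,210,170),t_rack=("top",7,140,230),s_scan=("scene",8,190,160),s_crad=("scene",5,260,160))
def fit(name,obs,x0):
    # obs: (crop, modelpt mm, px)
    def pr(p):
        out=[]
        for c,m,uv in obs:
            n,k,ox,oy=K[c]
            P=R.from_euler("z",p[2]).apply(np.array(m)/1000)+[p[0],p[1],0]
            tgt=(np.array(uv)+.5)/k-.5+[ox,oy]
            out.append(proj(n,P)[0]-tgt)
        return np.array(out)
    r=least_squares(lambda p:pr(p).ravel(),x0,loss="soft_l1",f_scale=1)
    print(name,r.x.round(4),"deg",np.degrees(r.x[2]).round(2)); print(pr(r.x).round(1).tolist()); return r.x
S=[("t_scan",(-60,22,40),(187,480)),("t_scan",(-60,-22,40),(280,493)),("t_scan",(63,32,59),(222,163)),("t_scan",(63,-32,59),(367,187)),
("t_scan",(87,32,35),(218,128)),("t_scan",(87,-32,35),(368,153)),("t_scan",(41,32,37),(203,222)),("t_scan",(41,-32,37),(353,247)),
("s_scan",(-60,-22,40),(388,140)),("s_scan",(-60,22,40),(438,180))]
fit("scanner",S,[.45,-.25,-.1])
Rk=[("t_rack",(-1,85,56),(83,303)),("t_rack",(-1,-85,56),(440,188)),("t_rack",(-86,-85,56),(492,362)),("t_rack",(-86,85,56),(145,483)),("t_rack",(34,0,55),(234,165))]
fit("rack",Rk,[.4,.3,.2])
St=[("t_crad",(55,50,10),(270,363)),("t_crad",(55,-50,10),(420,350)),("t_crad",(-55,-50,10),(430,515)),("t_crad",(-55,50,10),(285,525)),("t_crad",(20,0,110),(348,408)),
("s_crad",(55,50,10),(205,295)),("s_crad",(55,-50,10),(85,247)),("s_crad",(-55,50,10),(292,222)),("s_crad",(20,0,110),(175,120))]
fit("stand",St,[.4,0,0])
Cr=[("t_crad",(75,50,10),(76,69)),("t_crad",(75,-50,10),(226,69)),("t_crad",(-75,-50,10),(226,292)),("t_crad",(-75,50,10),(76,292)),
("s_crad",(75,50,10),(185,542)),("s_crad",(75,-50,10),(48,466)),("s_crad",(-75,50,10),(335,410))]
fit("cradle",Cr,[.5,0.05,0])
for n,h,uv in [("wash",160,(334,166)),("samplejar",95,(314,224)),("flask",126,(342,287)),("reagent",100,(424,268)),("beaker",90,(283,144)),("amber",120,(161,186)),("cyl",216,(221,265))]:
    print(n,onz("top",*uv,h/1000).round(3))
E
python3 fit.py
```

```text
scanner [ 0.5142 -0.2811 -0.2144] deg -12.28
[[-0.8, -0.9], [1.0, 0.0], [-0.6, 0.4], [0.9, 1.0], [-0.1, -1.8], [0.3, -1.4], [-0.6, 0.2], [-0.0, 0.7], [-0.2, -0.4], [0.6, -0.8]]
rack [0.4266 0.301  0.299 ] deg 17.13
[[0.3, 0.0], [-0.6, -0.5], [0.3, 0.1], [-0.5, -0.3], [0.5, 0.8]]
stand [ 0.4395 -0.0294  0.0435] deg 2.49
[[0.2, -0.9], [0.4, -0.5], [0.8, -0.1], [-0.5, 0.1], [0.2, 0.1], [0.8, 0.3], [-0.5, -0.1], [0.9, -0.2], [0.5, -0.7]]
cradle [ 0.6139  0.0996 -0.023 ] deg -1.32
[[0.1, -0.4], [-0.0, -0.6], [0.0, -0.3], [-0.1, -0.1], [0.2, -0.8], [-0.1, -0.3], [0.7, -0.4]]
wash [ 0.708 -0.198  0.16 ]
samplejar [ 0.54  -0.138  0.095]
flask [ 0.348 -0.213  0.126]
reagent [ 0.394 -0.473  0.1  ]
beaker [ 0.797 -0.049  0.09 ]
amber [0.67 0.33 0.12]
cyl [0.428 0.134 0.216]
```

```bash
cat > ov.py <<'E'
from h import *
def box(x0,x1,y0,y1,z0,z1):
    c=[(x,y,z) for x in (x0,x1) for y in (y0,y1) for z in (z0,z1)]
    return [(a,b) for i,a in enumerate(c) for b in c[i+1:] if sum(p!=q for p,q in zip(a,b))==1]
hp=[(63,59),(87,35),(65,13),(41,37)]
scan=box(-60,60,-22,22,0,40)
for i in range(4):
    a,b=hp[i],hp[(i+1)%4]
    for y in(-32,32): scan.append(((a[0],y,a[1]),(b[0],y,b[1])))
    scan.append(((a[0],-32,a[1]),(a[0],32,a[1])))
def rect(c,ax,hx,hy):
    c=np.array(c,float);ax=np.array(ax,float);y=np.array([0,1.,0])
    p=[c+i*hx*ax+j*hy*y for i,j in((1,1),(1,-1),(-1,-1),(-1,1))]
    return [(p[i],p[(i+1)%4]) for i in range(4)]
c20,s20,c45=np.cos(np.radians(20)),np.sin(np.radians(20)),.70711
rack=box(-86,-1,-85,85,0,56)+rect((34,0,55),(c20,0,-s20),25,30)
stand=box(-55,55,-50,50,0,10)+rect((20,0,110),(-c45,0,c45),25,30)
crad=box(-75,75,-50,50,0,10)+rect((0,0,62),(c20,0,s20),65,13)
def draw(im,n,x0,y0,w,h,k,items,name):
    o=cv2.resize(im[y0:y0+h,x0:x0+w],None,fx=k,fy=k,interpolation=cv2.INTER_CUBIC)
    for segs,T in items:
        Rm,t=T
        for a,b in segs:
            P=Rm.apply(np.array([a,b])/1000.)+t
            q=(proj(n,P)-[x0,y0]+.5)*k-.5
            q=q.round().astype(int); cv2.line(o,tuple(map(int,q[0])),tuple(map(int,q[1])),(0,0,255),1)
    cv2.imwrite(name,o)
def T(x,y,yaw): return R.from_euler("z",yaw),np.array([x,y,0])
E
python3 - <<'E'
from ov import *
s=cv2.imread("pics/scene0.png");t=cv2.imread("pics/top0.png")
it=[(scan,T(.514,-.281,-.2)),(rack,T(.4266,.301,.299)),(stand,T(.4395,-.0294,.0435)),(crad,T(.6139,.0996,-.023))]
draw(t,"top",325,190,70,70,8,it,"pics/o1.png")
draw(t,"top",140,170,180,130,4,it,"pics/o2.png")
draw(s,"scene",190,155,80,70,8,it,"pics/o3.png")
draw(s,"scene",260,160,180,115,4,it,"pics/o4.png")
a=[cv2.imread(f"pics/o{i}.png") for i in (1,3)]
cv2.imwrite("pics/oa.png",np.hstack([cv2.resize(a[0],None,fx=.7,fy=.7),cv2.resize(a[1],None,fx=.625,fy=.7)])[:, :800])
E
```

```text
(no output)
```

View pics/o1.png

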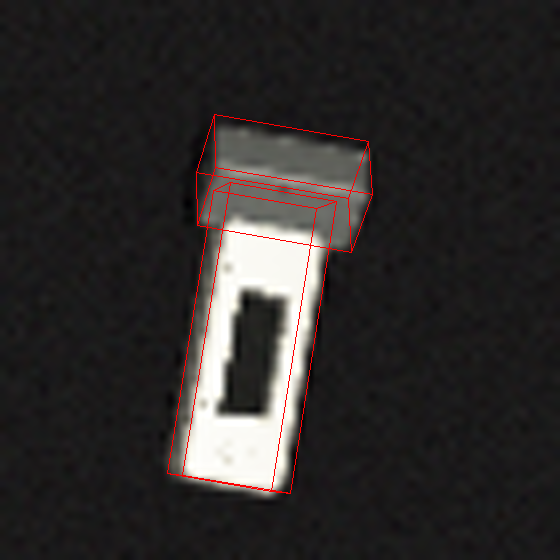

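View pics/o2.png

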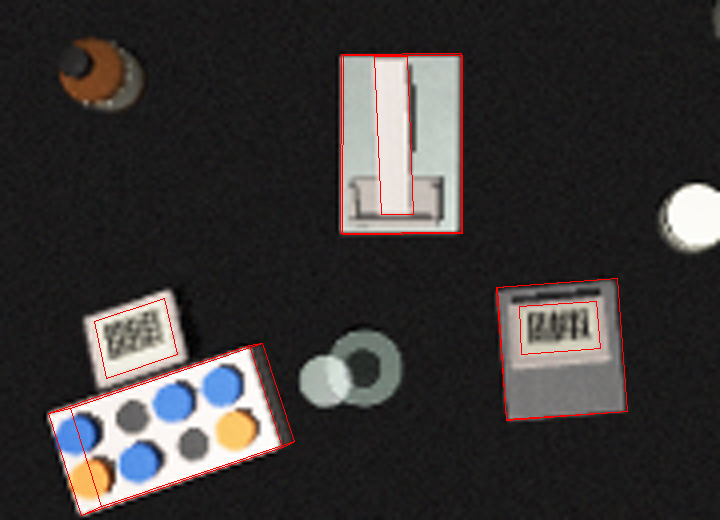

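View pics/o3.png

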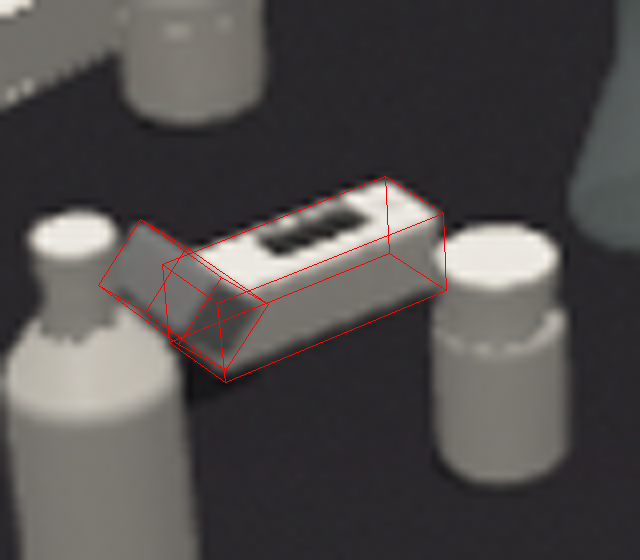

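View pics/o4.png

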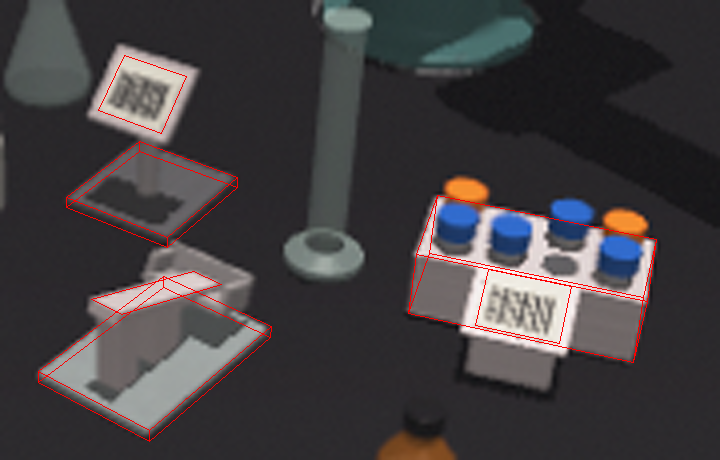

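The overlays fit to about 1 px (3 mm). The scanner's bar sits slightly further right, so I'm using (0.512, -0.284) with yaw about -0.185. Next I'll plan the poses in tool axes.

```bash
cat > plan.py <<'E'
from h import *
def cur():
    s=bot.read_state(); return R.from_rotvec(s["tcp_rot"]),s["tool_pos"],s
def delta(Rt,pt):
    R0,p0,s=cur()
    d=R0.inv().apply(np.array(pt)-p0)*100; r=np.degrees((R0.inv()*Rt).as_rotvec())
    n=max(np.linalg.norm(d)/4.17,np.linalg.norm(r)/7.16)
    print("d",d.round(2),"rot",r.round(1),"|r|",np.linalg.norm(r).round(1),"rows",n.round(1),"q",s["q"].round(2),"w",round(s["width"],3),"t",s["time"])
def tool(yvec,zvec):
    y=np.array(yvec,float);y/=np.linalg.norm(y);z=np.array(zvec,float);z-=y*(z@y);z/=np.linalg.norm(z)
    return R.from_matrix(np.c_[np.cross(y,z),y,z])
E
python3 - <<'E'
from plan import *
R0,p0,s=cur()
print(R0.as_matrix().round(3)); 
z=R0.as_matrix()[:,2]; print("jaw yaw deg",np.degrees(np.arctan2(z[1],z[0])),"j1 deg",np.degrees(s["q"][0]))
E
```

```text
[[ 0.974 -0.001  0.228]
 [-0.228 -0.002  0.974]
 [-0.    -1.    -0.002]]
jaw yaw deg 76.83431983768482 j1 deg 74.71899435706133
```

Run:
```python
from plan import *
def yw(a): a=np.radians(a); return tool([0,0,-1],[np.cos(a),np.sin(a),0])
delta(yw(30),[.50,.35,.30])
```

```text
d [ 40.71  -6.95 -21.98] rot [ 0.1 46.8  0. ] |r| 46.8 rows 11.2 q [ 1.3   0.26  1.61  0.    1.27 -0.04] w 1.0 t 0.1
```

Emit:
play_rows --series "4 -1.5 -2 0 4 0 8.5; 40.7 -7 -22 0 46 0 8.5; 40.7 -7 -22 0 46 0 8.5; 40.7 -7 -22 0 46 0 8.5; 40.7 -7 -22 0 46 0 8.5; 40.7 -7 -22 0 46 0 8.5; 40.7 -7 -22 0 46 0 8.5; 40.7 -7 -22 0 46 0 8.5; 40.7 -7 -22 0 46 0 8.5; 40.7 -7 -22 0 46 0 8.5; 40.7 -7 -22 0 46 0 8.5; 40.7 -7 -22 0 46 0 8.5"

```text
time: 1.1
tool_pos: [0.5039, 0.3456, 0.301]
tcp_rot: [-1.418, 0.805, -0.811]
wrist_force: [0.2, -0.2, 0.3]
width: 0.993
```

Run:
```python
from plan import *
def yw(a): a=np.radians(a); return tool([0,0,-1],[np.cos(a),np.sin(a),0])
print(cur()[1])
delta(yw(-35),[.56,-.05,.30])
```

```text
[0.50394872 0.34562984 0.30102404]
d [ 36.91   0.27 -15.31] rot [-0.1 65.6  0.2] |r| 65.6 rows 9.6 q [ 0.56  0.11  1.66 -0.    1.37  0.03] w 0.993 t 1.1
```

Emit:
play_rows --series "37 0 -15 0 65 0 8.5; 37 0 -15 0 65 0 8.5; 37 0 -15 0 65 0 8.5; 37 0 -15 0 65 0 8.5; 37 0 -15 0 65 0 8.5; 37 0 -15 0 65 0 8.5; 37 0 -15 0 65 0 8.5; 37 0 -15 0 65 0 8.5; 37 0 -15 0 65 0 8.5; 37 0 -15 0 65 0 8.5; 37 0 -15 0 65 0 8.5"

```text
time: 2.02
tool_pos: [0.5632, -0.0541, 0.302]
tcp_rot: [-0.86, 1.635, -1.646]
wrist_force: [-0.1, -1.0, -0.8]
width: 0.993
```

Run:
```python
from plan import *
def yw(a): a=np.radians(a); return tool([0,0,-1],[np.cos(a),np.sin(a),0])
print(cur()[1])
delta(yw(-100.6),[.520,-.2855,.16])
```

```text
[ 0.56317194 -0.05408735  0.30198699]
d [21.42 14.34  9.57] rot [-0.4 65.9  0.1] |r| 65.9 rows 9.2 q [-0.14  0.02  1.75 -0.01  1.37  0.47] w 0.993 t 2.0167
```

Emit:
play_rows --series "21.4 14.3 9.6 0 66 0 8.5; 21.4 14.3 9.6 0 66 0 8.5; 21.4 14.3 9.6 0 66 0 8.5; 21.4 14.3 9.6 0 66 0 8.5; 21.4 14.3 9.6 0 66 0 8.5; 21.4 14.3 9.6 0 66 0 8.5; 21.4 14.3 9.6 0 66 0 8.5; 21.4 14.3 9.6 0 66 0 8.5; 21.4 14.3 9.6 0 66 0 8.5; 21.4 14.3 9.6 0 66 0 8.5; 21.4 14.3 9.6 0 66 0 8.5; 21.4 14.3 9.6 0 66 0 8.5"

```text
time: 3.02
tool_pos: [0.5204, -0.2847, 0.1599]
tcp_rot: [-0.199, -2.119, 2.131]
wrist_force: [0.5, -1.0, 0.4]
width: 0.993
```

Run:
```python
from plan import *
from ov import draw,scan,T
s=bot.read_camera("scene");t=bot.read_camera("top");cv2.imwrite("pics/s1.png",s);cv2.imwrite("pics/t1.png",t)
it=[(scan,T(.512,-.284,-.185))]
draw(s,"scene",180,110,120,90,6,it,"pics/o5.png")
draw(t,"top",315,180,90,80,7,it,"pics/o6.png")
def yw(a): a=np.radians(a); return tool([0,0,-1],[np.cos(a),np.sin(a),0])
print(cur()[1])
delta(yw(-100.6),[.520,-.2855,.008])
```

```text
[ 0.52050817 -0.28483456  0.16026517]
d [ 7.000e-02  1.523e+01 -1.000e-02] rot [-0.3 -0.  -0.1] |r| 0.3 rows 3.7 q [-0.54  0.16  1.86 -0.    1.11  1.22] w 0.996 t 3.1167
```

View pics/o5.png

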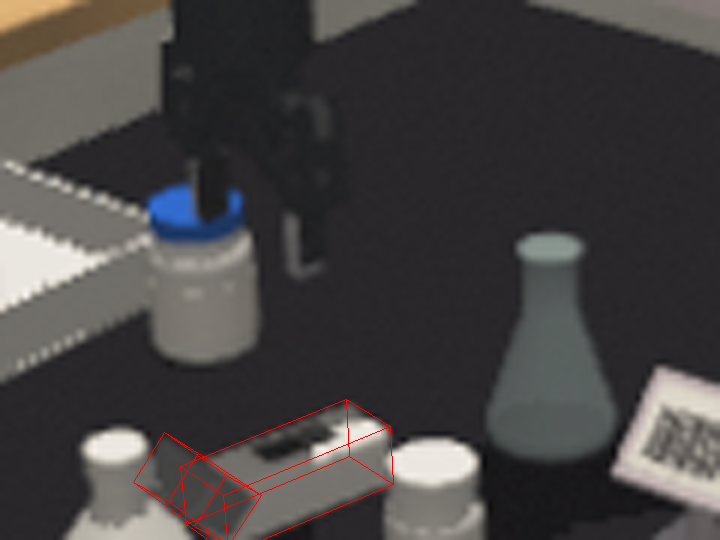

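View pics/o6.png

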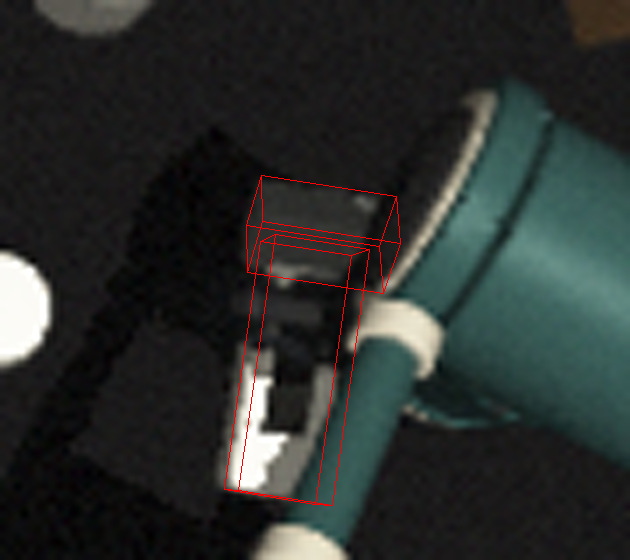

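The overlay lies on the bar within about 3 mm in both views and the open fingers straddle it, so I'm descending.

Emit:
play_rows --series "0 4 0 0 0 0 8.5; 0 8 0 0 0 0 8.5; 0 11 0 0 0 0 8.5; 0 13 0 0 0 0 8.5; 0 14.5 0 0 0 0 8.5; 0 15.2 0 0 0 0 8.5; 0 15.2 0 0 0 0 8.5" --newtons 40

```text
time: 3.7
tool_pos: [0.5194, -0.2845, 0.0063]
tcp_rot: [-0.195, -2.12, 2.128]
wrist_force: [0.1, -0.2, -0.5]
width: 0.995
```

Emit:
play_rows --series "0 0 0 0 0 0 6; 0 0 0 0 0 0 5; 0 0 0 0 0 0 4; 0 0 0 0 0 0 3.5; 0 0 0 0 0 0 3.5; 0 0 0 0 0 0 3.5; 0 0 0 0 0 0 3.5; 0 0 0 0 0 0 3.5" --newtons 40

```text
time: 4.37
tool_pos: [0.5208, -0.2852, 0.0081]
tcp_rot: [-0.198, -2.12, 2.131]
wrist_force: [-0.0, 0.4, 6.6]
width: 0.51
```

Width is 43.6 mm, so the scanner is gripped. I'm lifting.

Emit:
play_rows --series "0 -1 0 0 0 0 3.5; 0 -3 0 0 0 0 3.5; 0 -6 0 0 0 0 3.5; 0 -9 0 0 0 0 3.5; 0 -12 0 0 0 0 3.5; 0 -15 0 0 0 0 3.5; 0 -18 0 0 0 0 3.5; 0 -21 0 0 0 0 3.5; 0 -23 0 0 0 0 3.5; 0 -24 0 0 0 0 3.5; 0 -24 0 0 0 0 3.5; 0 -24 0 0 0 0 3.5" --newtons 50

```text
time: 5.37
tool_pos: [0.5202, -0.2838, 0.2476]
tcp_rot: [-0.198, -2.12, 2.13]
wrist_force: [0.1, 0.0, -2.5]
width: 0.506
```

```bash
cat >> plan.py <<'E'
# scanner pose in tool frame: sy=-tool z, sz=-tool y, sx = tool x*?  
G=dict(gx=.008,lo=.008)   # TCP sits at scanner x=gx, z=lo
def scan_from_tool(Rt,pt):
    # columns sx,sy,sz in the tool frame
    M=R.from_matrix(np.c_[np.cross([0,0,-1],[0,-1,0]),[0,0,-1],[0,-1,0]])
    Rs=Rt*M; return Rs,pt-Rs.apply([G["gx"],0,G["lo"]])
def tool_from_scan(Rs,ps):
    M=R.from_matrix(np.c_[np.cross([0,0,-1],[0,-1,0]),[0,0,-1],[0,-1,0]])
    return Rs*M.inv(),ps+Rs.apply([G["gx"],0,G["lo"]])
E
python3 - <<'E'
from plan import *
from ov import draw,scan
s=bot.read_camera("scene");t=bot.read_camera("top");cv2.imwrite("pics/s2.png",s);cv2.imwrite("pics/t2.png",t)
R0,p0,st=cur()
it=[(scan,scan_from_tool(R0,p0))]
print(p0,it[0][1][0].as_matrix().round(2),it[0][1][1],st["width"],st["wrist_force"])
draw(s,"scene",150,80,140,100,5,it,"pics/o7.png")
draw(t,"top",315,180,100,90,6,it,"pics/o8.png")
E
```

```text
[ 0.51922366 -0.28323122  0.24551206] [[ 0.98  0.18  0.  ]
 [-0.18  0.98  0.  ]
 [-0.   -0.    1.  ]] [ 0.51133753 -0.28178654  0.23752947] 0.5061472509954158 [-0.32358797  0.33170042 -3.02469875]
```

View pics/o7.png

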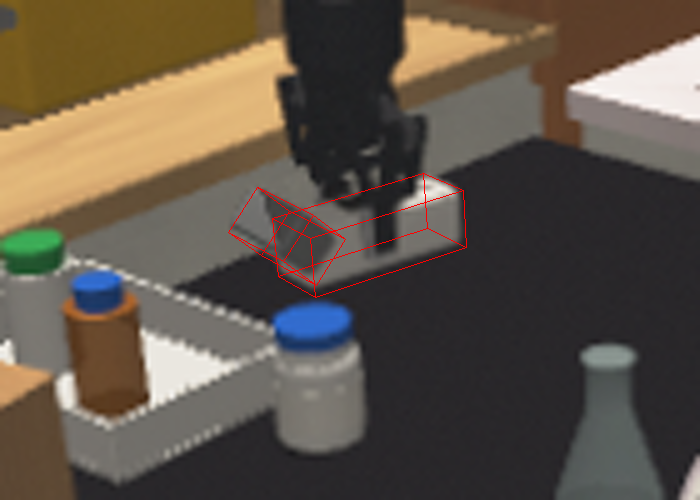

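View pics/o8.png

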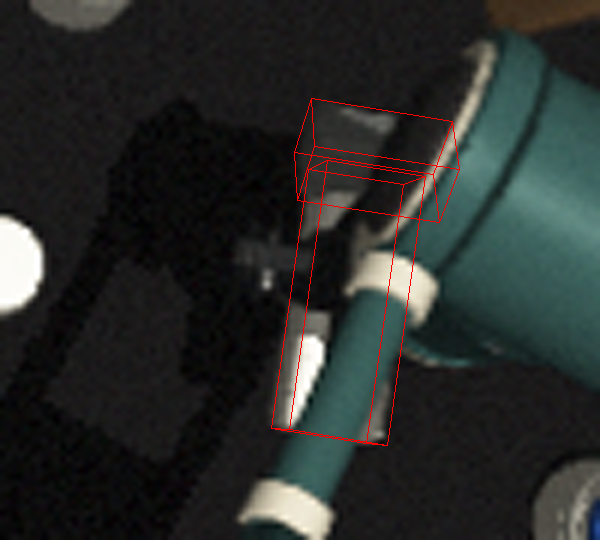

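The scanner is held level, with the model overlay within about 1 px. I'm heading to the rack.

```bash
cat >> plan.py <<'E'
def yw(a): a=np.radians(a); return tool([0,0,-1],[np.cos(a),np.sin(a),0])
def frame(x,y,yaw): return R.from_euler("z",yaw),np.array([x,y,0])
def scan_pose(fr,lab,n,sz,back=0):
    Rf,t=fr; n=Rf.apply(n);sz=Rf.apply(sz);sz/=np.linalg.norm(sz);n/=np.linalg.norm(n); sx=-np.sqrt(2)*n+sz
    Rs=R.from_matrix(np.c_[sx,np.cross(sz,sx),sz]); L=t+Rf.apply(np.array(lab)/1000.)
    ps=L-Rs.apply([.132,0,-.032])+n*back
    return tool_from_scan(Rs,ps)
dg=np.radians
RACK=lambda b=0: scan_pose(frame(.4266,.301,.299),(34,0,55),[np.sin(dg(20)),0,np.cos(dg(20))],[-np.sin(dg(25)),0,np.cos(dg(25))],b)
STAND=lambda b=0: scan_pose(frame(.4395,-.0294,.0435),(20,0,110),[1,0,1],[0,0,1],b)
E
python3 - <<'E'
from plan import *
delta(yw(-20),[.60,-.08,.33])
for n,f in(("rack",RACK),("stand",STAND)):
    Rt,pt=f(); print(n,pt.round(3),Rt.as_matrix().round(2).tolist())
E
```

```text
d [ -4.19  -8.53 -21.43] rot [ -0.1 -80.6   0.2] |r| 80.6 rows 11.3 q [-0.54  0.1   1.77 -0.    1.27  1.22] w 0.506 t 5.4667
rack [0.55  0.339 0.144] [[0.87, 0.4, -0.29], [0.27, 0.12, 0.96], [0.42, -0.91, 0.0]]
stand [ 0.583 -0.023  0.15 ] [[1.0, 0.0, -0.04], [0.04, 0.0, 1.0], [0.0, -1.0, 0.0]]
```

Emit:
play_rows --series "-1 -2 -5 0 -6 0 3.5; -4.2 -8.5 -21.4 0 -80 0 3.5; -4.2 -8.5 -21.4 0 -80 0 3.5; -4.2 -8.5 -21.4 0 -80 0 3.5; -4.2 -8.5 -21.4 0 -80 0 3.5; -4.2 -8.5 -21.4 0 -80 0 3.5; -4.2 -8.5 -21.4 0 -80 0 3.5; -4.2 -8.5 -21.4 0 -80 0 3.5; -4.2 -8.5 -21.4 0 -80 0 3.5; -4.2 -8.5 -21.4 0 -80 0 3.5; -4.2 -8.5 -21.4 0 -80 0 3.5; -4.2 -8.5 -21.4 0 -80 0 3.5"

```text
time: 6.47
tool_pos: [0.5991, -0.08, 0.3265]
tcp_rot: [-1.029, 1.469, -1.464]
wrist_force: [-0.6, 0.2, -2.2]
width: 0.51
```

Run:
```python
from plan import *
delta(yw(50),[.57,.30,.30])
```

```text
d [-34.66   2.59 -15.86] rot [  0.5 -70.2   0. ] |r| 70.3 rows 9.8 q [-0.17  0.09  1.63 -0.    1.43  0.18] w 0.51 t 6.4667
```

Emit:
play_rows --series "-4 0 -2 0 -6 0 3.5; -34.7 2.6 -15.9 0 -70 0 3.5; -34.7 2.6 -15.9 0 -70 0 3.5; -34.7 2.6 -15.9 0 -70 0 3.5; -34.7 2.6 -15.9 0 -70 0 3.5; -34.7 2.6 -15.9 0 -70 0 3.5; -34.7 2.6 -15.9 0 -70 0 3.5; -34.7 2.6 -15.9 0 -70 0 3.5; -34.7 2.6 -15.9 0 -70 0 3.5; -34.7 2.6 -15.9 0 -70 0 3.5; -34.7 2.6 -15.9 0 -70 0 3.5; -34.7 2.6 -15.9 0 -70 0 3.5"

```text
time: 7.47
tool_pos: [0.5687, 0.3005, 0.297]
tcp_rot: [-1.509, 0.559, -0.544]
wrist_force: [-0.3, -0.8, -2.4]
width: 0.507
```

Run:
```python
from plan import *
delta(*RACK(.10))
Rt,pt=RACK(.10); print(pt)
```

```text
d [-2.03  5.89  4.71] rot [ 13.  -56.4 -23.5] |r| 62.5 rows 8.7 q [ 0.45  0.18  1.58  0.    1.39 -0.42] w 0.507 t 7.4667
[0.58301724 0.34921419 0.23762624]
```

Emit:
play_rows --series "-2 5.9 4.7 13 -56.4 -23.5 3.5; -2 5.9 4.7 13 -56.4 -23.5 3.5; -2 5.9 4.7 13 -56.4 -23.5 3.5; -2 5.9 4.7 13 -56.4 -23.5 3.5; -2 5.9 4.7 13 -56.4 -23.5 3.5; -2 5.9 4.7 13 -56.4 -23.5 3.5; -2 5.9 4.7 13 -56.4 -23.5 3.5; -2 5.9 4.7 13 -56.4 -23.5 3.5; -2 5.9 4.7 13 -56.4 -23.5 3.5; -2 5.9 4.7 13 -56.4 -23.5 3.5; -2 5.9 4.7 13 -56.4 -23.5 3.5"

```text
time: 8.38
tool_pos: [0.5828, 0.3465, 0.2365]
tcp_rot: [-1.468, -0.558, -0.111]
wrist_force: [0.4, -0.3, -1.7]
width: 0.505
```

Run:
```python
from plan import *
from ov import *
delta(*RACK())
s=bot.read_camera("scene");t=bot.read_camera("top");cv2.imwrite("pics/s3.png",s);cv2.imwrite("pics/t3.png",t)
R0,p0,st=cur()
it=[(scan,scan_from_tool(R0,p0)),(rack,T(.4266,.301,.299))]
draw(s,"scene",320,120,140,140,5,it,"pics/o9.png")
draw(t,"top",110,180,120,110,5,it,"pics/o10.png")
```

```text
d [-6.92  7.03  0.22] rot [ 0.1 -0.4 -0.1] |r| 0.4 rows 2.4 q [ 0.56  0.02  1.93 -0.16  0.77 -1.22] w 0.505 t 8.3833
```

View pics/o9.png

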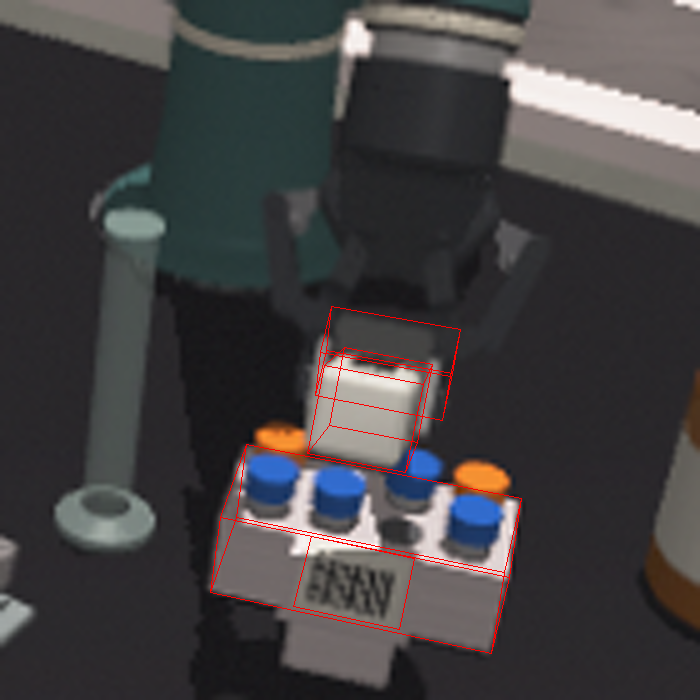

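View pics/o10.png

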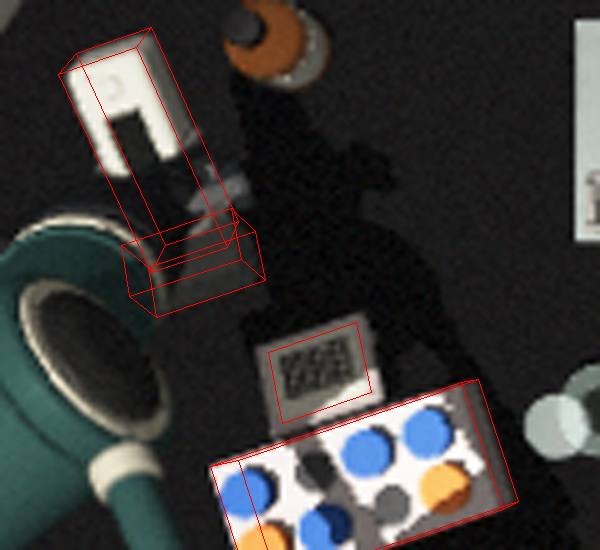

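Overlays agree to about 1 px, so I'm approaching along the label normal and then holding.

Emit:
play_rows --series "-2 2 0 0 0 0 3.5; -4 4 0.1 0 0 0 3.5; -5.5 5.6 0.2 0 0 0 3.5; -6.5 6.6 0.2 0 0 0 3.5; -6.9 7 0.2 0 0 0 3.5; -6.9 7 0.2 0 0 0 3.5; -6.9 7 0.2 0 0 0 3.5; -6.9 7 0.2 0 0 0 3.5; -6.9 7 0.2 0 0 0 3.5; -6.9 7 0.2 0 0 0 3.5; -6.9 7 0.2 0 0 0 3.5; -6.9 7 0.2 0 0 0 3.5"

```text
time: 9.48
tool_pos: [0.552, 0.3406, 0.1457]
tcp_rot: [-1.467, -0.562, -0.112]
wrist_force: [0.5, 0.4, -2.4]
width: 0.508
```

Run:
```python
from plan import *
from ov import *
delta(*RACK())
s=bot.read_camera("scene");t=bot.read_camera("top");cv2.imwrite("pics/s4.png",s);cv2.imwrite("pics/t4.png",t)
R0,p0,st=cur()
Rs,ps=scan_from_tool(R0,p0); print("spot",ps+Rs.apply([.132,0,-.032]),"label",T(.4266,.301,.299)[0].apply([.034,0,.055])+[.4266,.301,0], "view",Rs.apply([.707,0,-.707]))
it=[(scan,(Rs,ps)),(rack,T(.4266,.301,.299))]
draw(s,"scene",340,150,110,110,6,it,"pics/o11.png")
draw(t,"top",110,190,120,100,6,it,"pics/o12.png")
```

```text
d [-0.27  0.11 -0.09] rot [ 0.  -0.3  0. ] |r| 0.3 rows 0.1 q [ 0.58  0.05  2.08 -0.21  0.6  -1.14] w 0.508 t 9.4833
spot [0.46034721 0.31286335 0.05668111] label [0.45909147 0.3110152  0.055     ] view [-0.32731159 -0.0979938  -0.93966076]
```

View pics/o11.png

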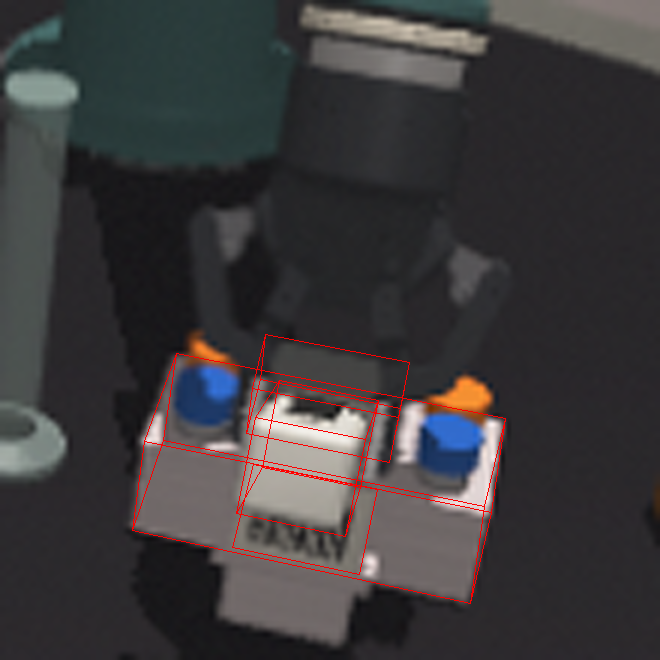

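View pics/o12.png

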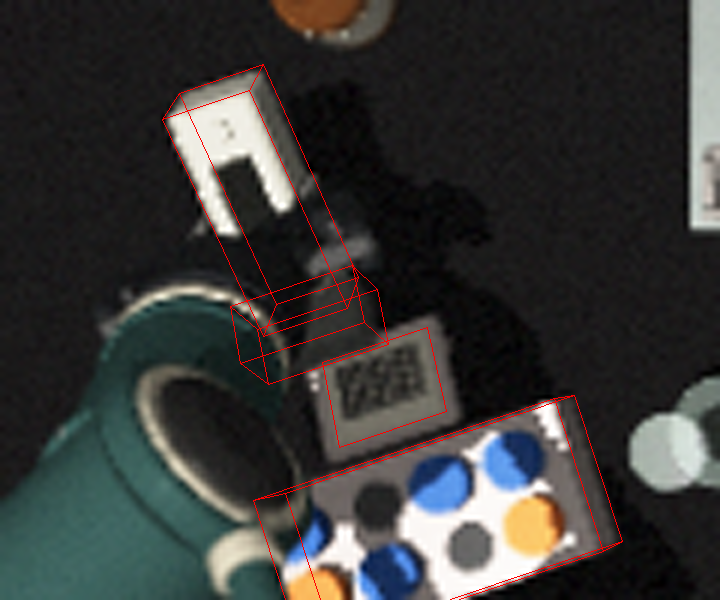

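The spot works out about 3 mm from the label centre. I'm holding for another second.

Emit:
play_rows --series "0 0 0 0 0 0 3.5; 0 0 0 0 0 0 3.5; 0 0 0 0 0 0 3.5; 0 0 0 0 0 0 3.5; 0 0 0 0 0 0 3.5; 0 0 0 0 0 0 3.5; 0 0 0 0 0 0 3.5; 0 0 0 0 0 0 3.5; 0 0 0 0 0 0 3.5; 0 0 0 0 0 0 3.5; 0 0 0 0 0 0 3.5; 0 0 0 0 0 0 3.5"

```text
time: 10.58
tool_pos: [0.5517, 0.3404, 0.1453]
tcp_rot: [-1.467, -0.561, -0.112]
wrist_force: [-0.7, 0.2, -1.9]
width: 0.512
```

Run:
```python
from plan import *
delta(*RACK(.12))
delta(yw(100),[.60,.20,.28])
```

```text
d [ 8.26 -8.4  -0.05] rot [ 0.  -0.3  0. ] |r| 0.3 rows 2.8 q [ 0.58  0.06  2.08 -0.21  0.6  -1.14] w 0.512 t 10.5833
d [  6.2  -11.99 -14.82] rot [-1.6  6.7 25. ] |r| 25.9 rows 4.8 q [ 0.58  0.06  2.08 -0.21  0.6  -1.14] w 0.512 t 10.5833
```

Emit:
play_rows --series "2 -2 0 0 0 0 3.5; 5 -5 0 0 0 0 3.5; 8.3 -8.4 0 0 0 0 3.5; 8.3 -12 -2 0 1 4 3.5; 7 -12 -6 -1 3 12 3.5; 6.2 -12 -10 -1.6 6.7 19 3.5; 6.2 -12 -14.8 -1.6 6.7 25 3.5; 6.2 -12 -14.8 -1.6 6.7 25 3.5; 6.2 -12 -14.8 -1.6 6.7 25 3.5; 6.2 -12 -14.8 -1.6 6.7 25 3.5"

```text
time: 11.42
tool_pos: [0.6006, 0.1997, 0.2792]
tcp_rot: [-1.567, -0.136, 0.136]
wrist_force: [-0.7, -0.4, -2.0]
width: 0.514
```

Run:
```python
from plan import *
delta(*STAND(.12)); print(STAND(.12)[1])
```

```text
d [  2.88   4.44 -22.75] rot [ 0.   7.4 -0. ] |r| 7.4 rows 5.6 q [ 0.28  0.16  1.64 -0.    1.34 -1.46] w 0.514 t 11.4167
[ 0.66813632 -0.01944804  0.23485281]
```

Emit:
play_rows --series "0.5 1 -4 0 2 0 3.5; 2.9 4.4 -22.7 0 7.4 0 3.5; 2.9 4.4 -22.7 0 7.4 0 3.5; 2.9 4.4 -22.7 0 7.4 0 3.5; 2.9 4.4 -22.7 0 7.4 0 3.5; 2.9 4.4 -22.7 0 7.4 0 3.5; 2.9 4.4 -22.7 0 7.4 0 3.5; 2.9 4.4 -22.7 0 7.4 0 3.5; 2.9 4.4 -22.7 0 7.4 0 3.5"

```text
time: 12.17
tool_pos: [0.6678, -0.017, 0.2356]
tcp_rot: [-1.57, -0.036, 0.035]
wrist_force: [0.1, 0.1, -2.6]
width: 0.507
```

Run:
```python
from plan import *
from ov import *
delta(*STAND())
s=bot.read_camera("scene");t=bot.read_camera("top");cv2.imwrite("pics/s5.png",s);cv2.imwrite("pics/t5.png",t)
R0,p0,st=cur()
Rs,ps=scan_from_tool(R0,p0)
it=[(scan,(Rs,ps)),(stand,T(.4395,-.0294,.0435))]
draw(s,"scene",190,110,150,130,5,it,"pics/o13.png")
draw(t,"top",220,160,120,120,5,it,"pics/o14.png")
```

```text
d [-8.47  8.56 -0.23] rot [-0.   0.1  0. ] |r| 0.1 rows 2.9 q [-0.06  0.25  1.62  0.    1.28 -1.68] w 0.507 t 12.1667
```

View pics/o13.png

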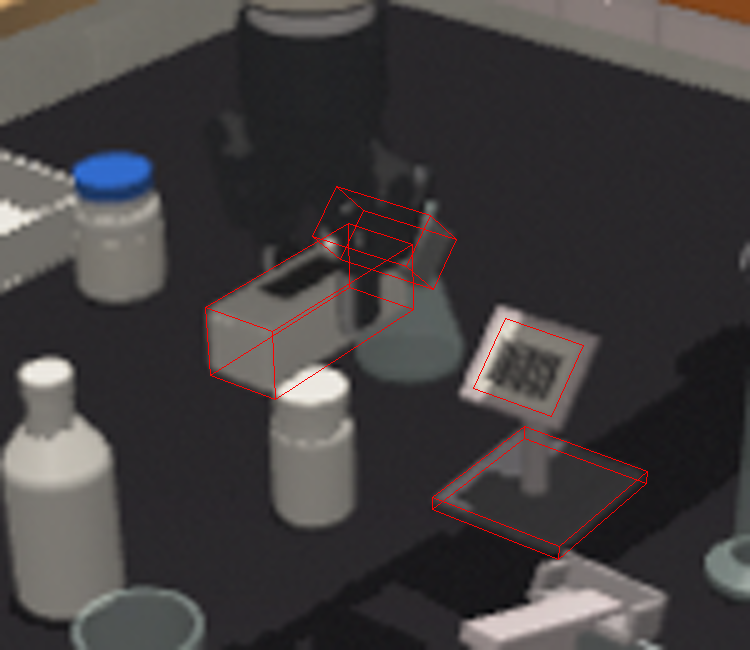

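View pics/o14.png

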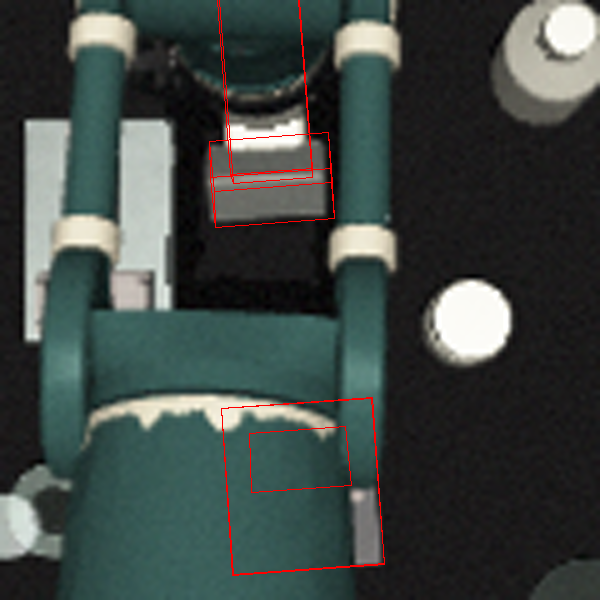

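The scanner model and stand both line up within about 1 px. I'm approaching and holding.

Emit:
play_rows --series "-2 2 -0.1 0 0 0 3.5; -4.5 4.6 -0.2 0 0 0 3.5; -6.5 6.6 -0.2 0 0 0 3.5; -8 8.1 -0.2 0 0 0 3.5; -8.5 8.6 -0.2 0 0 0 3.5; -8.5 8.6 -0.2 0 0 0 3.5; -8.5 8.6 -0.2 0 0 0 3.5; -8.5 8.6 -0.2 0 0 0 3.5; -8.5 8.6 -0.2 0 0 0 3.5; -8.5 8.6 -0.2 0 0 0 3.5; -8.5 8.6 -0.2 0 0 0 3.5; -8.5 8.6 -0.2 0 0 0 3.5"

```text
time: 13.27
tool_pos: [0.5839, -0.0227, 0.1503]
tcp_rot: [-1.57, -0.038, 0.035]
wrist_force: [-0.3, -0.6, -1.7]
width: 0.509
```

Run:
```python
from plan import *
from ov import *
delta(*STAND())
s=bot.read_camera("scene");cv2.imwrite("pics/s6.png",s)
R0,p0,st=cur()
Rs,ps=scan_from_tool(R0,p0); Rf,tf=T(.4395,-.0294,.0435)
print("spot",ps+Rs.apply([.132,0,-.032]),"label",Rf.apply([.02,0,.11])+tf,"view",Rs.apply([.707,0,-.707]))
draw(s,"scene",210,120,140,120,5,[(scan,(Rs,ps)),(stand,(Rf,tf))],"pics/o15.png")
```

```text
d [-0.06  0.03 -0.04] rot [-0.   0.2  0.1] |r| 0.2 rows 0.0 q [-0.08  0.16  1.89  0.    1.1  -1.7 ] w 0.509 t 13.2667
spot [ 0.45989089 -0.02841534  0.11000414] label [ 0.45948108 -0.02853027  0.11      ] view [-0.70530696 -0.03258421 -0.70793952]
```

View pics/o15.png

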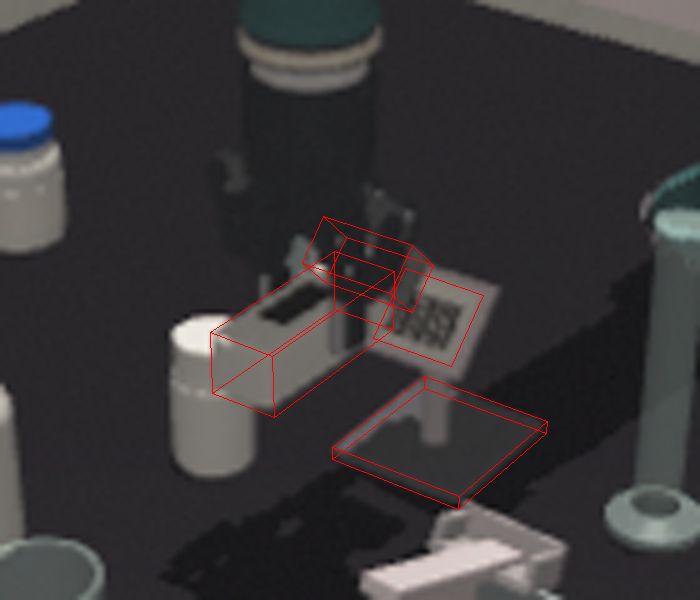

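Emit:
play_rows --series "0 0 0 0 0 0 3.5; 0 0 0 0 0 0 3.5; 0 0 0 0 0 0 3.5; 0 0 0 0 0 0 3.5; 0 0 0 0 0 0 3.5; 0 0 0 0 0 0 3.5; 0 0 0 0 0 0 3.5; 0 0 0 0 0 0 3.5; 0 0 0 0 0 0 3.5; 0 0 0 0 0 0 3.5; 0 0 0 0 0 0 3.5; 0 0 0 0 0 0 3.5"

```text
time: 14.32
tool_pos: [0.5837, -0.0227, 0.1502]
tcp_rot: [-1.57, -0.037, 0.035]
wrist_force: [0.7, 0.6, -1.7]
width: 0.511
```

The estimated spot is within 1 mm of the stand label and was held over 1.5 s. Now I'll back off and turn the scanner towards the cradle.

```bash
sed -i 's/lo=.008/lo=.0065/' plan.py
cat >> plan.py <<'E'
def CRAD(up=0,fx=0,fy=0,cx=.6139,cy=.0996,yaw=-.023):
    Rs=R.from_euler("z",yaw)*R.from_euler("y",-np.radians(20))
    return tool_from_scan(Rs,np.array([cx,cy,.062])+Rs.apply([fx,fy,up]))
E
python3 - <<'E'
from plan import *
delta(*STAND(.12))
delta(yw(40),[.63,.03,.31])
print(CRAD()[1],CRAD(.1)[1],CRAD()[0].as_matrix().round(2).tolist())
E
```

```text
d [ 8.46 -8.31 -0.07] rot [-0.   0.2  0.1] |r| 0.2 rows 2.8 q [-0.08  0.16  1.89  0.    1.1  -1.7 ] w 0.511 t 14.3167
d [  4.89 -15.98   5.05] rot [-0.  52.7  0.1] |r| 52.7 rows 7.4 q [-0.08  0.16  1.89  0.    1.1  -1.7 ] w 0.511 t 14.3167
[0.61919301 0.09947824 0.07084416] [0.58500004 0.10026482 0.16481343] [[-0.94, 0.34, -0.02], [0.02, -0.01, -1.0], [-0.34, -0.94, -0.0]]
```

Emit:
play_rows --series "2 -2 0 0 0 0 3.5; 5 -5 0 0 0 0 3.5; 8 -8.5 0 0 0 0 3.5; 8 -12 1 0 5 0 3.5; 7 -15 3 0 12 0 3.5; 5 -16 5 0 52 0 3.5; 5 -16 5 0 52 0 3.5; 5 -16 5 0 52 0 3.5; 5 -16 5 0 52 0 3.5; 5 -16 5 0 52 0 3.5; 5 -16 5 0 52 0 3.5; 5 -16 5 0 52 0 3.5"

```text
time: 15.32
tool_pos: [0.631, 0.0296, 0.3101]
tcp_rot: [-1.463, 0.673, -0.675]
wrist_force: [-0.1, -0.0, -2.9]
width: 0.505
```

Run:
```python
from plan import *
delta(yw(-45),[.61,.08,.31])
```

```text
d [-5.19  0.01  1.68] rot [-0.1 85.6 -0. ] |r| 85.6 rows 11.9 q [ 0.01  0.14  1.6   0.    1.39 -0.7 ] w 0.505 t 15.3167
```

Emit:
play_rows --series "-5 0 1.7 0 85 0 3.5; -5 0 1.7 0 85 0 3.5; -5 0 1.7 0 85 0 3.5; -5 0 1.7 0 85 0 3.5; -5 0 1.7 0 85 0 3.5; -5 0 1.7 0 85 0 3.5; -5 0 1.7 0 85 0 3.5; -5 0 1.7 0 85 0 3.5; -5 0 1.7 0 85 0 3.5; -5 0 1.7 0 85 0 3.5; -5 0 1.7 0 85 0 3.5; -5 0 1.7 0 85 0 3.5"

```text
time: 16.32
tool_pos: [0.6113, 0.0787, 0.31]
tcp_rot: [-0.733, 1.755, -1.756]
wrist_force: [-0.1, -0.4, -2.0]
width: 0.505
```

Run:
```python
from plan import *
delta(*CRAD(.10,.002)); print(CRAD(.1,.002)[1])
```

```text
d [ 0.19 14.45 -3.26] rot [ 8.1 46.2 18.8] |r| 50.5 rows 7.1 q [0.09 0.12 1.64 0.   1.39 0.87] w 0.505 t 16.3167
[0.58687893 0.10022159 0.16549747]
```

Emit:
play_rows --series "0.2 4 -1 2 8 3 3.5; 0.2 5 -3.3 8.1 46.2 18.8 3.5; 0.2 5 -3.3 8.1 46.2 18.8 3.5; 0.2 5 -3.3 8.1 46.2 18.8 3.5; 0.2 6 -3.3 8.1 46.2 18.8 3.5; 0.2 8 -3.3 8.1 46.2 18.8 3.5; 0.2 11 -3.3 8.1 46.2 18.8 3.5; 0.2 14.4 -3.3 8.1 46.2 18.8 3.5; 0.2 14.4 -3.3 8.1 46.2 18.8 3.5; 0.2 14.4 -3.3 8.1 46.2 18.8 3.5; 0.2 14.4 -3.3 8.1 46.2 18.8 3.5"

```text
time: 17.23
tool_pos: [0.588, 0.1006, 0.1679]
tcp_rot: [0.383, 2.036, -2.043]
wrist_force: [1.0, 0.2, -1.1]
width: 0.507
```

Run:
```python
from plan import *
from ov import *
delta(*CRAD(0,.002)); print(CRAD(.1,.002)[1])
s=bot.read_camera("scene");t=bot.read_camera("top");cv2.imwrite("pics/s7.png",s);cv2.imwrite("pics/t7.png",t)
R0,p0,st=cur()
Rs,ps=scan_from_tool(R0,p0)
it=[(scan,(Rs,ps)),(crad,T(.6139,.0996,-.023))]
draw(s,"scene",230,140,130,130,5,it,"pics/o17.png")
draw(t,"top",190,130,100,120,5,it,"pics/o18.png")
```

```text
d [ 0.2  10.18  0.05] rot [ 0.   0.1 -0.1] |r| 0.1 rows 2.4 q [ 0.16 -0.04  2.1  -0.09  0.74  1.82] w 0.507 t 17.2333
[0.58687893 0.10022159 0.16549747]
```

View pics/o17.png

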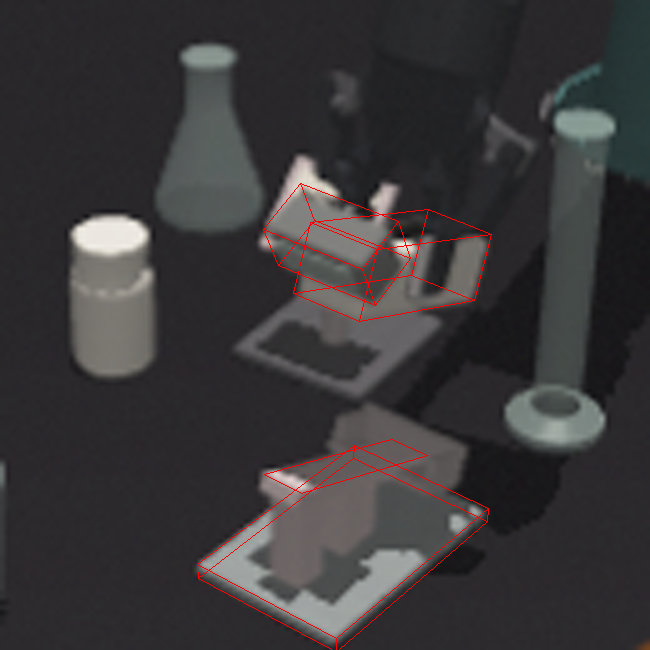

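View pics/o18.png

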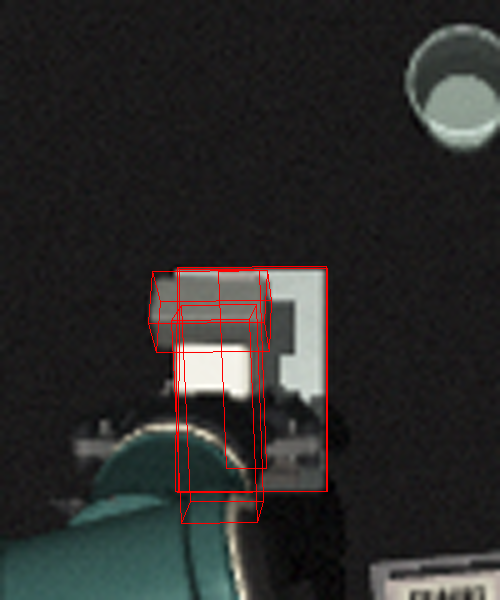

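Both overlays agree within 1 px, so I'm descending square to the bar, stopping short of contact first.

Emit:
play_rows --series "0.1 3 0 0 0 0 3.5; 0.2 6 0 0 0 0 3.5; 0.2 8 0 0 0 0 3.5; 0.2 9 0 0 0 0 3.5; 0.2 9.4 0 0 0 0 3.5; 0.2 9.4 0 0 0 0 3.5; 0.2 9.4 0 0 0 0 3.5"

```text
time: 17.92
tool_pos: [0.6214, 0.1003, 0.0826]
tcp_rot: [0.39, 2.034, -2.039]
wrist_force: [-0.2, -0.1, -1.7]
width: 0.507
```

Run:
```python
from plan import *
from ov import *
delta(*CRAD(0,.002))
s=bot.read_camera("scene");t=bot.read_camera("top");cv2.imwrite("pics/s8.png",s);cv2.imwrite("pics/t8.png",t)
R0,p0,st=cur();print(st["wrist_force"])
Rs,ps=scan_from_tool(R0,p0)
crop(s,260,190,110,90,7,"pics/c19.png")
draw(s,"scene",260,190,110,90,7,[(scan,(Rs,ps)),(crad,T(.6139,.0996,-.023))],"pics/o19.png")
crop(t,200,150,80,90,6,"pics/c20.png")
```

```text
d [0.42 1.03 0.08] rot [ 0.1  0.  -0.4] |r| 0.4 rows 0.3 q [ 0.15  0.13  2.11 -0.11  0.56  1.83] w 0.507 t 17.9167
[ 0.28187023  0.14288136 -2.12267838]
```

View pics/o19.png

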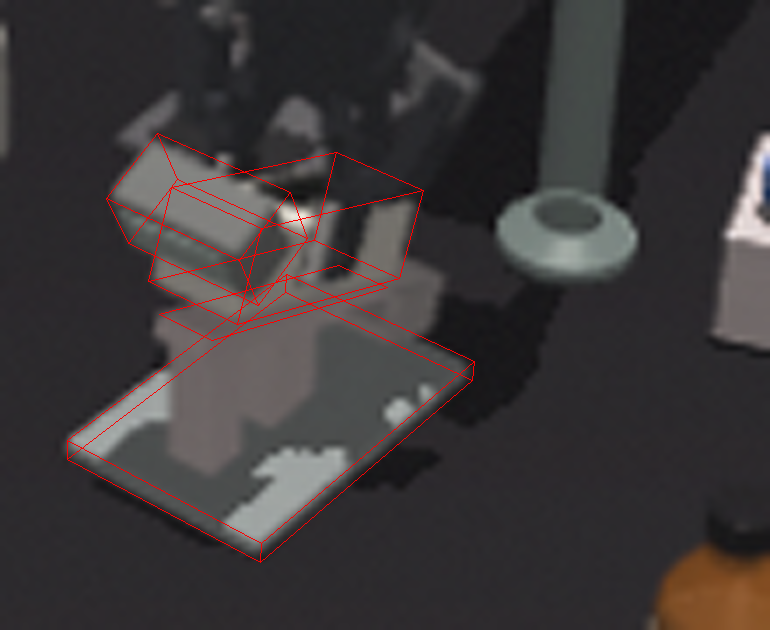

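View pics/c20.png

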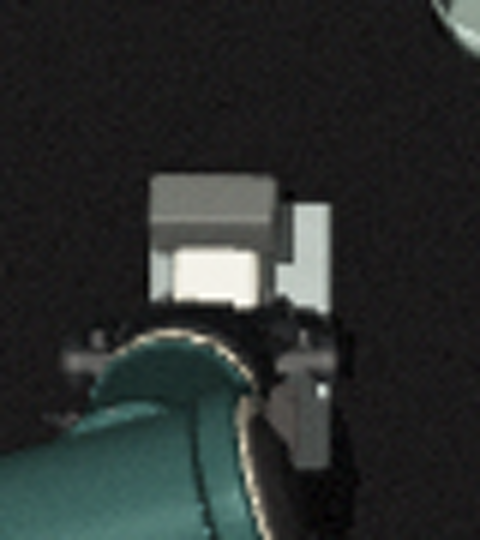

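View pics/c19.png

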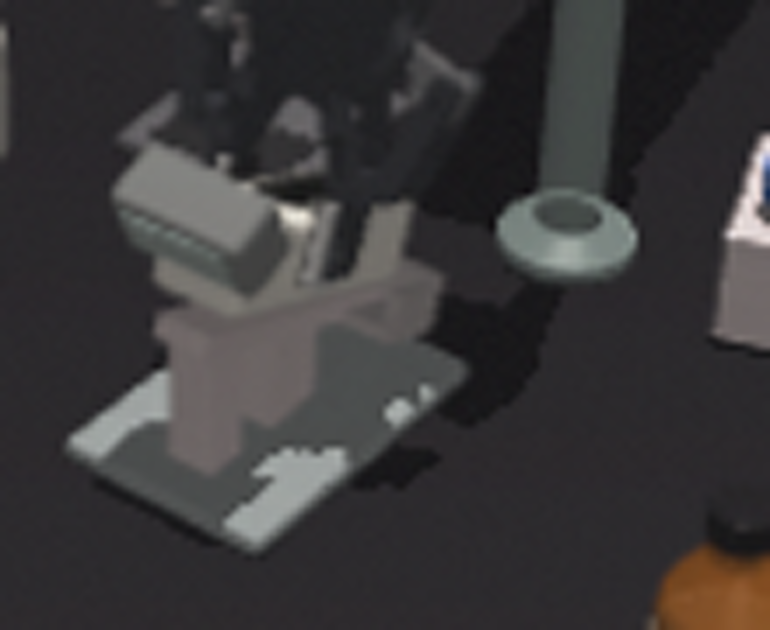

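The scanner hangs about 10 mm above the bar, its tail just up-slope of the cup. I'm going down in fine steps and watching the force.

Emit:
play_rows --series "0.2 0.3 0.05 0 0 0 3.5; 0.3 0.5 0.1 0 0 0 3.5; 0.3 0.7 0.1 0 0 0 3.5; 0.3 0.7 0.1 0 0 0 3.5; 0.3 0.7 0.1 0 0 0 3.5"

```text
time: 18.43
tool_pos: [0.6207, 0.0993, 0.0751]
tcp_rot: [0.39, 2.034, -2.039]
wrist_force: [-0.3, 0.1, -1.6]
width: 0.507
```

Run:
```python
from plan import *
delta(*CRAD(0,.002)); print(cur()[2]["wrist_force"],cur()[2]["torque"])
```

```text
d [ 0.1   0.35 -0.01] rot [ 0.1  0.  -0.4] |r| 0.4 rows 0.1 q [ 0.15  0.14  2.11 -0.11  0.54  1.83] w 0.507 t 18.4333
[-0.30716058  0.12773372 -1.6463362 ] [0.01970326 0.29577125 0.00377703]
```

Emit:
play_rows --series "0 0.1 0 0 0 0 3.5; 0.1 0.2 0 0 0 0 3.5; 0.1 0.3 0 0 0 0 3.5; 0.1 0.3 0 0 0 0 3.5; 0.1 0.3 0 0 0 0 3.5"

```text
time: 18.85
tool_pos: [0.621, 0.0994, 0.0731]
tcp_rot: [0.39, 2.033, -2.039]
wrist_force: [-7.0, 0.8, 6.5]
width: 0.509
```

Run:
```python
from plan import *
delta(*CRAD(0,.002)); print(cur()[2]["wrist_force"],cur()[2]["torque"])
```

```text
d [ 0.05  0.15 -0.  ] rot [ 0.1  0.  -0.5] |r| 0.5 rows 0.1 q [ 0.15  0.14  2.12 -0.12  0.54  1.83] w 0.509 t 18.85
[-7.03112878  0.81055663  6.53651823] [-0.18806755  0.81658658 -0.00866754]
```

Run:
```python
from plan import *
from ov import *
s=bot.read_camera("scene");t=bot.read_camera("top");cv2.imwrite("pics/s9.png",s)
R0,p0,st=cur();print(st["wrist_force"],p0)
Rs,ps=CRAD()[0],None
Rc=R.from_euler("z",-.023)*R.from_euler("y",-np.radians(20))
draw(s,"scene",260,190,90,80,8,[(scan,(Rc,np.array([.6139,.0996,.062])))],"pics/o21.png")
```

```text
[-4.59843441 -0.06631891  6.78595594] [0.62101822 0.09940253 0.07312041]
```

View pics/o21.png

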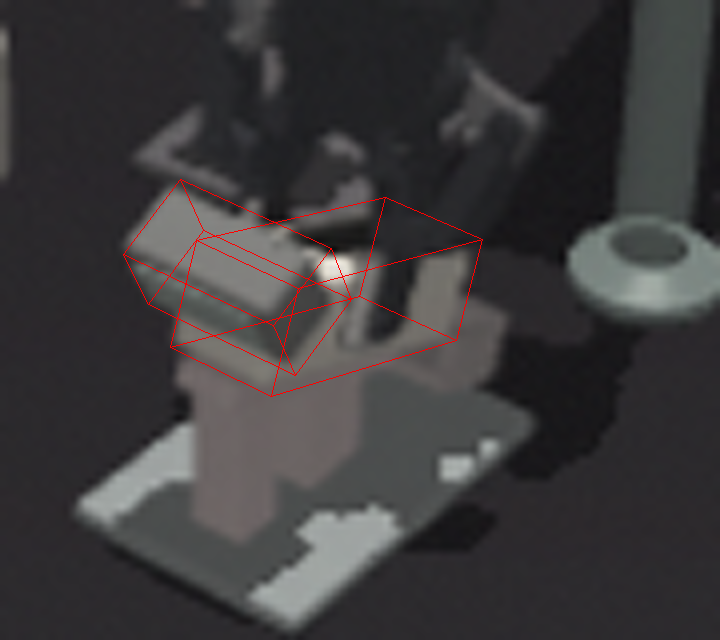

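Force rose to about 10 N square to the bar, and the picture shows the scanner resting on it within a few mm of the seat. I'm releasing slowly.

Emit:
play_rows --series "0 0 0 0 0 0 3.5; 0 0 0 0 0 0 3.5; 0 0 0 0 0 0 4.4; 0 0 0 0 0 0 4.6; 0 0 0 0 0 0 5; 0 0 0 0 0 0 6; 0 0 0 0 0 0 7; 0 0 0 0 0 0 8.5; 0 0 0 0 0 0 8.5; 0 0 0 0 0 0 8.5; 0 0 0 0 0 0 8.5; 0 0 0 0 0 0 8.5"

```text
time: 19.95
tool_pos: [0.621, 0.0994, 0.0731]
tcp_rot: [0.39, 2.033, -2.038]
wrist_force: [-0.0, 0.2, -0.3]
width: 0.995
```

Run:
```python
from plan import *
from ov import *
s=bot.read_camera("scene");cv2.imwrite("pics/s10.png",s)
R0,p0,st=cur();print(st["wrist_force"],p0,st["width"])
Rc=R.from_euler("z",-.023)*R.from_euler("y",-np.radians(20))
draw(s,"scene",260,190,90,80,8,[(scan,(Rc,np.array([.6139,.0996,.062])))],"pics/o22.png")
```

```text
[-0.40804009  0.71679776 -0.45931654] [0.62101359 0.09941054 0.07310536] 0.9943537521092808
```

View pics/o22.png

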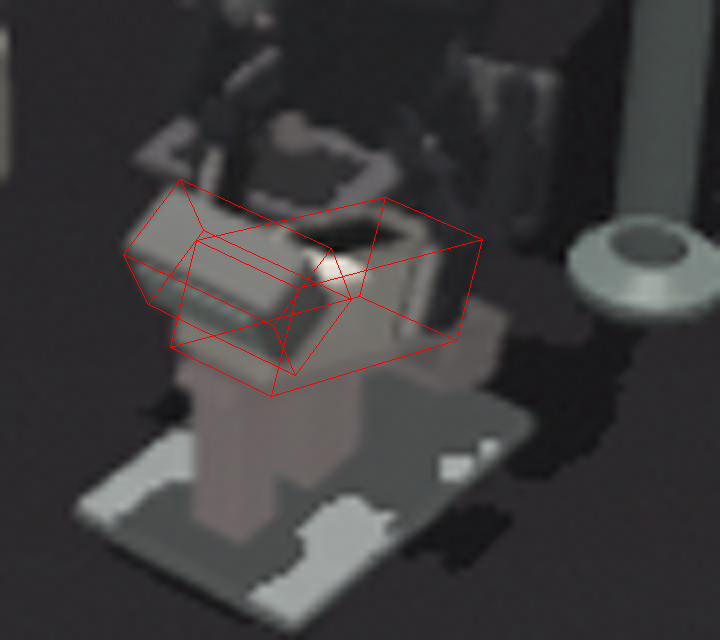

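Released, wrist force is near zero and the scanner hasn't moved. I'm retreating straight back along the fingers.

Emit:
play_rows --series "0 -0.5 0 0 0 0 8.5; 0 -1.5 0 0 0 0 8.5; 0 -3 0 0 0 0 8.5; 0 -5 0 0 0 0 8.5; 0 -7 0 0 0 0 8.5; 0 -9 0 0 0 0 8.5; 0 -11 0 0 0 0 8.5; 0 -13 0 0 0 0 8.5; 0 -15 0 0 0 0 8.5; 0 -16 0 0 0 0 8.5; 0 -16 0 0 0 0 8.5; 0 -16 0 0 0 0 8.5"

```text
time: 21.0
tool_pos: [0.5653, 0.1005, 0.224]
tcp_rot: [0.392, 2.033, -2.037]
wrist_force: [-0.6, -0.4, -0.5]
width: 0.991
```

Run:
```python
from plan import *
from ov import *
s=bot.read_camera("scene");t=bot.read_camera("top");cv2.imwrite("pics/s11.png",s);cv2.imwrite("pics/t11.png",t)
R0,p0,st=cur();print(st["wrist_force"],p0,st["width"],st["time"])
Rc=R.from_euler("z",-.023)*R.from_euler("y",-np.radians(20))
draw(s,"scene",260,190,90,80,8,[(scan,(Rc,np.array([.6139,.0996,.062])))],"pics/o23.png")
draw(t,"top",200,150,80,90,6,[(scan,(Rc,np.array([.6139,.0996,.062])))],"pics/o24.png")
```

```text
[-0.69137871 -0.38684407  0.3122177 ] [0.56443232 0.10030809 0.22167466] 0.9934859927088802 21.1
```

View pics/o23.png

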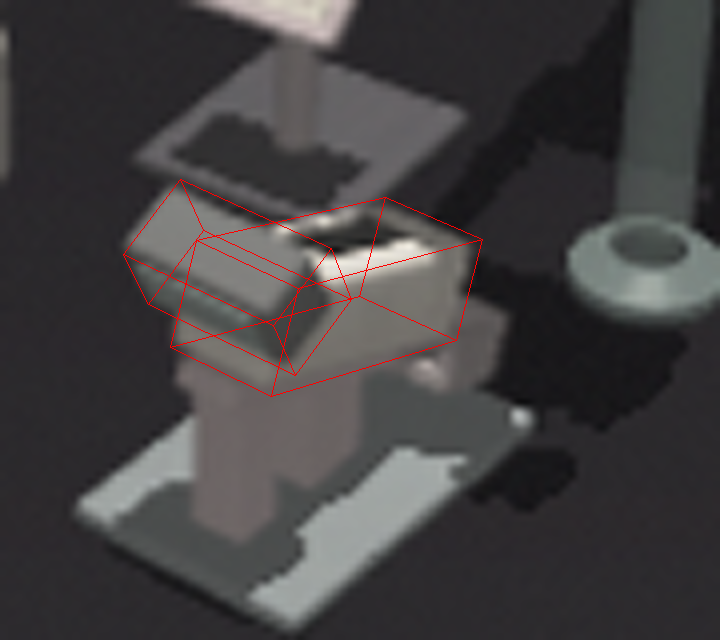

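View pics/o24.png

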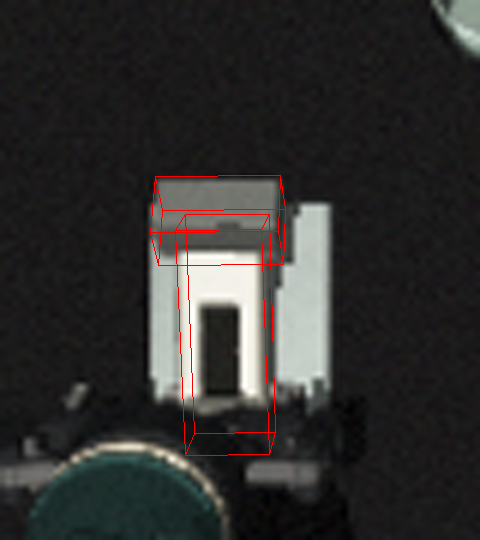

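View pics/s11.png

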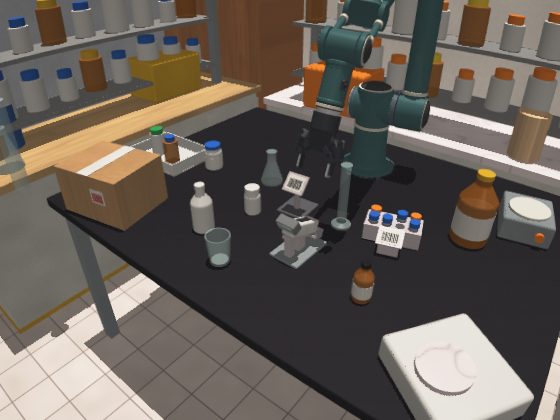

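Run:
```python
from plan import *
R0,p0,s=cur(); delta(R0,[.57,.10,.35]); delta(R0,[.57,-.2,.35])
```

```text
d [ -4.98 -11.84   0.  ] rot [0. 0. 0.] |r| 0.0 rows 3.1 q [ 0.17 -0.14  2.09 -0.09  0.84  1.81] w 0.993 t 21.1
d [ -5.63 -11.64  30.  ] rot [0. 0. 0.] |r| 0.0 rows 7.8 q [ 0.17 -0.14  2.09 -0.09  0.84  1.81] w 0.993 t 21.1
```

Emit:
play_rows --series "-2 -4 0 0 0 0 8.5; -4 -8 0 0 0 0 8.5; -5 -11.8 1 0 0 0 8.5; -5.6 -11.8 5 0 0 0 8.5; -5.6 -11.8 9 0 0 0 8.5; -5.6 -11.8 13 0 0 0 8.5; -5.6 -11.8 17 0 0 0 8.5; -5.6 -11.8 21 0 0 0 8.5; -5.6 -11.8 25 0 0 0 8.5; -5.6 -11.8 28 0 0 0 8.5; -5.6 -11.8 30 0 0 0 8.5; -5.6 -11.8 30 0 0 0 8.5"

```text
time: 22.1
tool_pos: [0.5685, -0.2042, 0.3486]
tcp_rot: [0.39, 2.038, -2.045]
wrist_force: [0.7, 0.7, -0.2]
width: 0.997
```

Run:
```python
from plan import *
from ov import *
s=bot.read_camera("scene");t=bot.read_camera("top");cv2.imwrite("pics/s12.png",s);cv2.imwrite("pics/t12.png",t)
Rc=R.from_euler("z",-.023)*R.from_euler("y",-np.radians(20))
draw(s,"scene",265,200,80,65,10,[(scan,(Rc,np.array([.6139,.0996,.062])))],"pics/o25.png")
draw(t,"top",205,160,75,75,8,[(scan,(Rc,np.array([.6139,.0996,.062])))],"pics/o26.png")
crop(t,205,160,75,75,8,"pics/c26.png")
crop(s,265,200,80,65,10,"pics/c25.png")
```

```text
(no output)
```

View pics/o26.png

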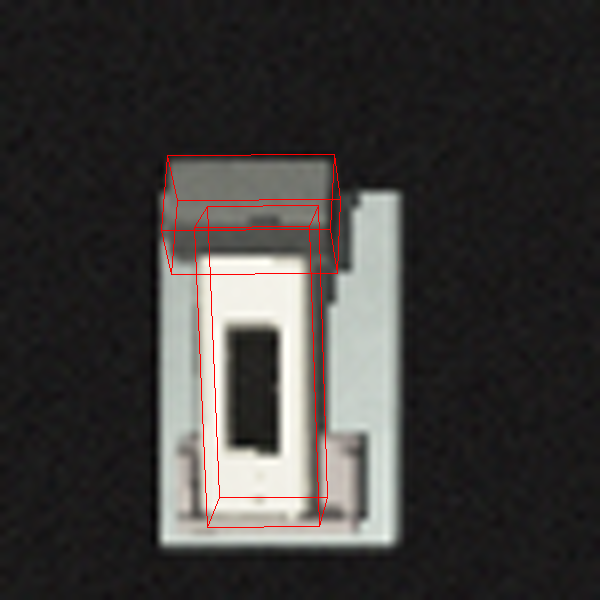

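View pics/o25.png

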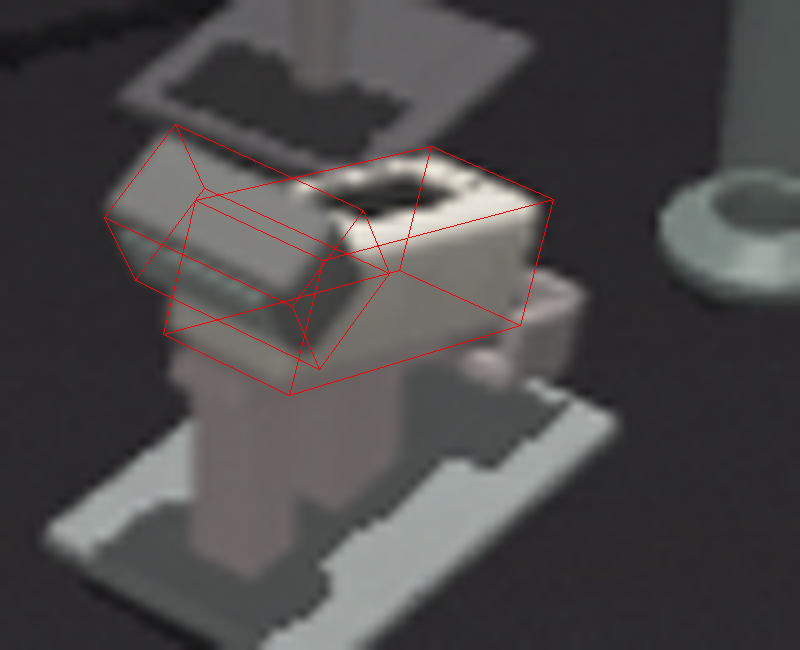

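View pics/c25.png

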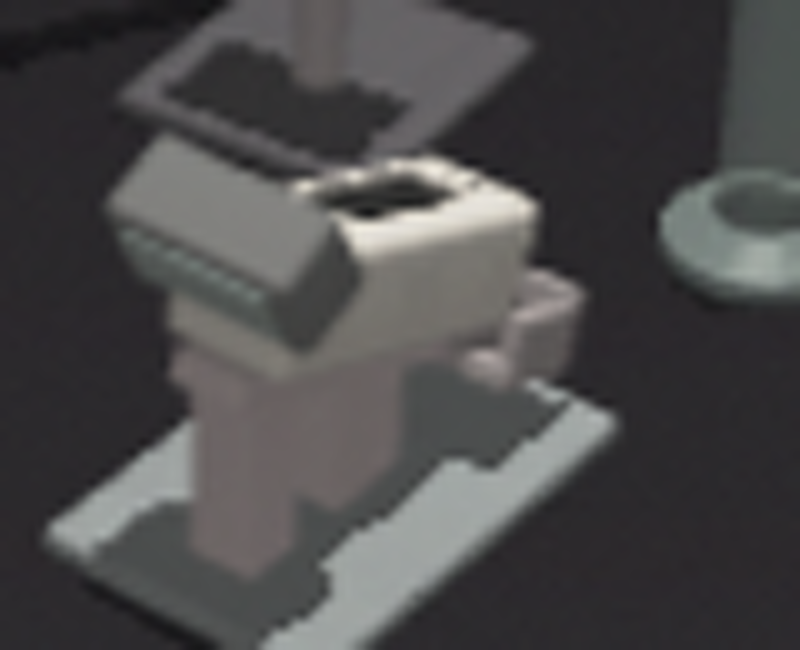

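View pics/t12.png

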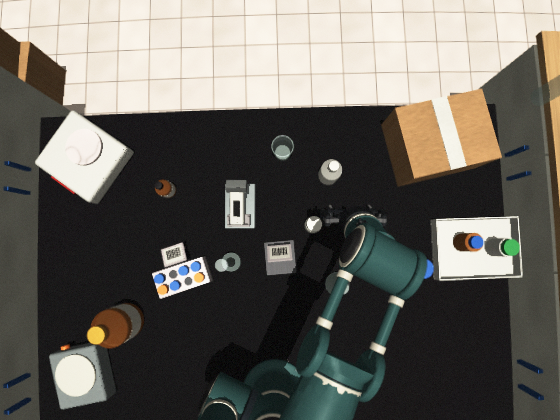

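The top view shows the tail end nearer the cup wall than the model, so I need to check the pitch properly. I'll fit the resting pose in 6-DoF using features calibrated from the first picture.

Run:
```python
from ov import *
s0=cv2.imread("pics/scene0.png");t0=cv2.imread("pics/top0.png");s=cv2.imread("pics/s12.png");t=cv2.imread("pics/t12.png")
crop(t,222,172,36,58,10,"pics/z1.png"); crop(t0,343,204,36,52,10,"pics/z2.png")
cv2.imwrite("pics/z12.png",np.hstack([cv2.copyMakeBorder(cv2.imread("pics/z2.png"),0,60,0,10,cv2.BORDER_CONSTANT),cv2.imread("pics/z1.png")]))
crop(s0,200,172,52,34,15,"pics/z3.png"); crop(s,272,208,52,34,15,"pics/z4.png")
```

View pics/z12.png

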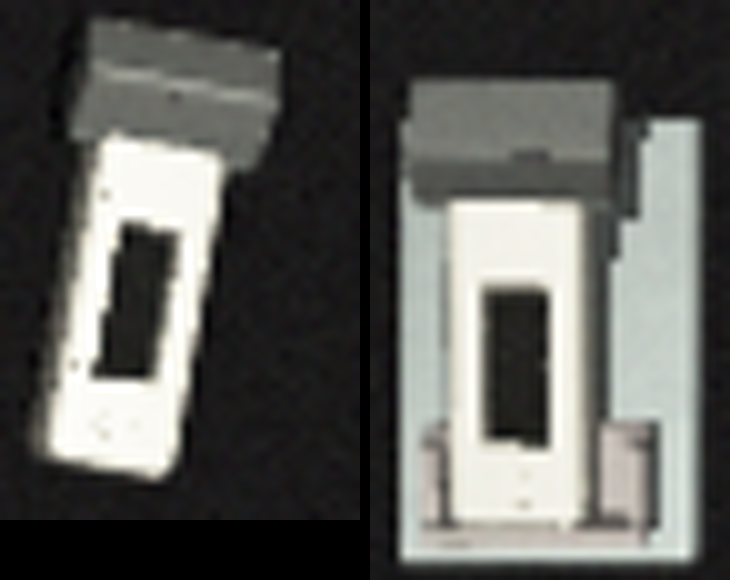

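View pics/z3.png

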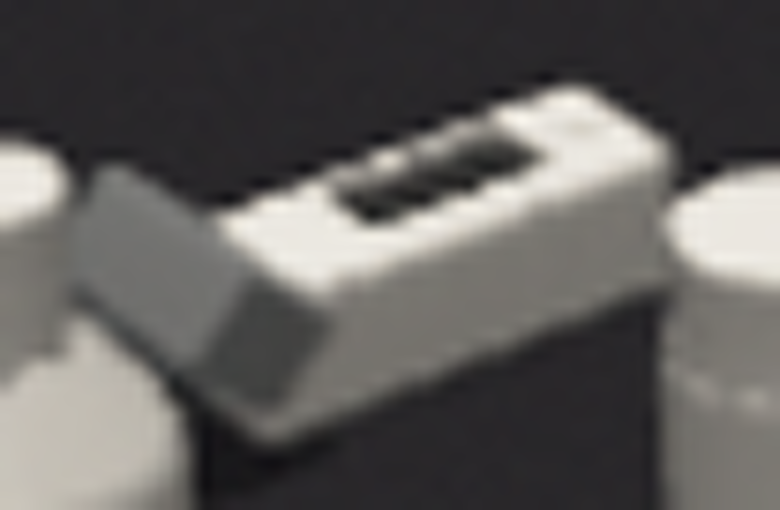

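View pics/z4.png

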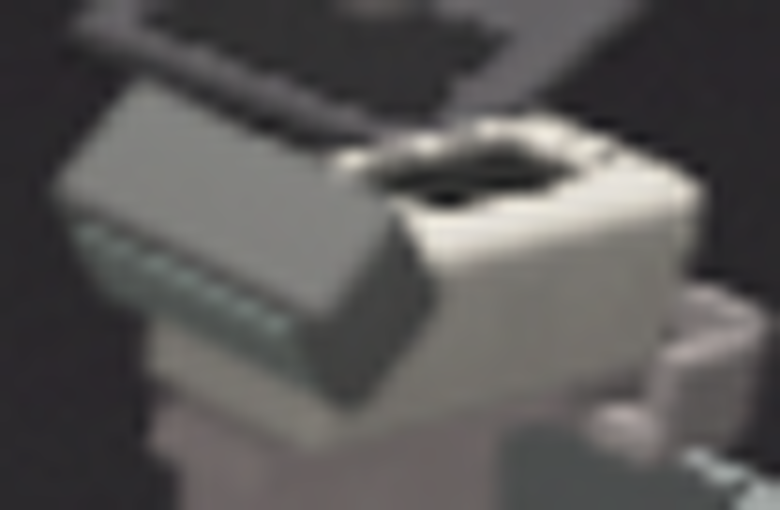

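```bash
cat > fit2.py <<'E'
from h import *
from scipy.optimize import least_squares
names=["insF","insR","tail","ridge","front","rear","bot","tailb"]
nom=dict(insF=(20,9,40),insR=(-33,9,40),tail=(-59,20,39.5),ridge=(63,32,59),front=(87,32,35),rear=(41,32,37),bot=(65,32,13),tailb=(-59,22,1))
sig=dict(insF=(8,3,.7),insR=(8,3,.7),tail=(1.5,2,1),ridge=(3,1,3),front=(4,1,4),rear=(3,1,3),bot=(3,1,3),tailb=(1.5,1,1))
A=[("insF",1,122,222),("insF",-1,178,230),("insR",-1,152,382),("insR",1,95,375),("tail",1,47,460),("tail",-1,170,480),("ridge",1,92,62),("ridge",-1,280,97),("front",1,90,18),("front",-1,280,52),("rear",1,72,130),("rear",-1,258,168)]
B=[("insF",1,113,288),("insF",-1,178,288),("insR",-1,178,447),("insR",1,113,440),("tail",1,80,522),("tail",-1,215,527),("ridge",1,43,157),("ridge",-1,243,157),("front",1,43,80),("front",-1,245,80)]
Cc=[("tail",-1,575,82),("tail",1,672,150),("tailb",1,665,290),("insR",1,545,158),("insF",1,370,220),("ridge",-1,110,165),("ridge",1,245,275),("front",1,195,365),("rear",1,330,325),("bot",1,275,405)]
D=[("tail",-1,545,115),("tail",1,700,195),("insR",1,580,172),("insF",1,455,205),("ridge",-1,140,82),("ridge",1,395,205),("front",1,310,320),("front",-1,60,190),("bot",1,350,405),("rear",1,435,290)]
sets=[(A,"top",10,343,204,0),(B,"top",10,222,172,1),(Cc,"scene",15,200,172,0),(D,"scene",15,272,208,1)]
def unpack(p):
    pose=[(R.from_euler("z",p[2]),np.array([p[0],p[1],0])),(R.from_euler("ZYX",p[6:9]),p[3:6])]
    f={n:p[9+3*i:12+3*i] for i,n in enumerate(names)}
    return pose,f
def res(p,full=False):
    pose,f=unpack(p); out=[];rows=[]
    for S,cam,k,ox,oy,w in sets:
        for n,sgn,u,v in S:
            m=f[n]*[1,sgn,1]/1000
            P=pose[w][0].apply(m)+pose[w][1]
            e=proj(cam,P)[0]-((np.array([u,v])+.5)/k-.5+[ox,oy]); rows.append((cam,w,n,sgn,e.round(1).tolist())); out+=list(e/.4)
    for n in names: out+=list((f[n]-nom[n])/sig[n])
    return rows if full else np.array(out)
x0=np.r_[.512,-.284,-.185,.614,.0996,.062,-.023,-.35,0,np.ravel([nom[n] for n in names])]
r=least_squares(res,x0,loss="soft_l1")
p=r.x;print("pose0",p[:3].round(4)); print("pose1",p[3:6].round(4),"yaw,pitch,roll deg",np.degrees(p[6:9]).round(1)); print("cost",r.cost)
cov=np.linalg.inv(r.jac.T@r.jac); sd=np.sqrt(np.diag(cov)); print("sd",sd[3:6].round(4),np.degrees(sd[6:9]).round(1))
Rc=R.from_euler("z",-.023)*R.from_euler("y",-np.radians(20)); print("in seat frame mm",(Rc.inv().apply(p[3:6]-[.6139,.0996,.062])*1000).round(1))
for x in res(p,True):
    if max(map(abs,x[4]))>.6: print(x)
E
python3 fit2.py
```

```text
pose0 [ 0.5149 -0.2807 -0.2165]
pose1 [0.618  0.1    0.0636] yaw,pitch,roll deg [ -3.6 -20.2   0.7]
cost 36.89392284057895
sd [0.0015 0.0009 0.001 ] [0.5 0.8 1. ]
in seat frame mm [4.4 0.5 0.1]
('top', 0, 'tail', 1, [0.1, -1.0])
('top', 1, 'insR', 1, [0.8, 0.1])
('top', 1, 'ridge', 1, [-0.1, -1.2])
('top', 1, 'front', -1, [0.7, 0.3])
('scene', 0, 'tailb', 1, [0.8, 0.1])
('scene', 0, 'bot', 1, [-0.3, 0.9])
('scene', 1, 'tail', 1, [1.1, -0.2])
('scene', 1, 'insR', 1, [0.7, 0.4])
('scene', 1, 'insF', 1, [-0.8, 0.2])
('scene', 1, 'front', 1, [0.8, -0.1])
```

The fit gives pitch -20.2±0.8°, yaw about 2° off the seat axis, and the origin 4 mm from the seat point with 0.1 mm height error, all well within limits. Last, I'll check the glassware.

Run:
```python
from h import *
s0=cv2.imread("pics/scene0.png");s=cv2.imread("pics/s12.png")
for n,(u,v,w,h) in dict(beaker=(204,228,30,40),wash=(188,180,28,55),jar=(242,182,22,34),reag=(202,140,24,30),flask=(260,148,24,40),cyl=(328,160,28,74),amber=(350,262,28,42)).items():
    T=s0[v:v+h,u:u+w]; r=cv2.matchTemplate(s[v-8:v+h+8,u-8:u+w+8],T,cv2.TM_CCOEFF_NORMED); _,m,_,l=cv2.minMaxLoc(r); print(n,round(m,3),l[0]-8,l[1]-8)
print(bot.read_state()["wrist_force"],bot.read_state()["time"])
```

```text
beaker 1.0 0 0
wash 0.928 0 0
jar 0.855 0 0
reag 1.0 0 0
flask 0.997 0 0
cyl 0.982 0 0
amber 1.0 0 0
[-0.16384558 -0.85295238 -0.44207756] 22.2
```

View pics/s12.png

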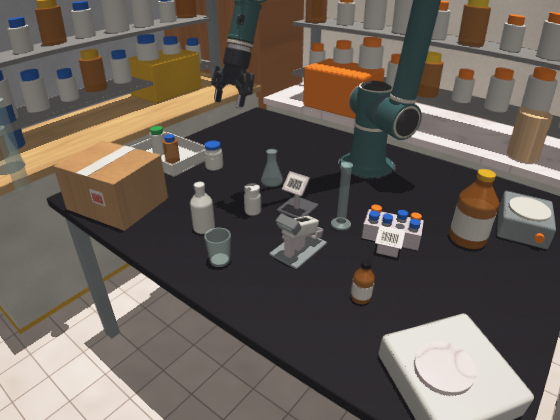

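The picture shows the scanner in the cradle at (298,235), all bottles at their original pixels, and the arm clear. I'm handing in.

Run:
```python
from workcell import bot
print(bot.finish_job())
```

```text
the job is handed in; nothing more can be done
None
```

The scanner scanned both labels and now lies in the cradle. I handed the job in at about 22 s of the 72 s allowed; no verdict is reported.

- **Tube rack label:** held for over 1.5 s with the scanner's spot about 3 mm from the label centre. The view was square to within about 1°.
- **Location stand label:** held for over 1.5 s with the spot about 1 mm away. Both distances come from the arm pose and my camera-fitted label positions, so allow a few mm of error.
- **Cradle:** I lowered the scanner until the bar pushed back with about 10 N, opened the fingers slowly and backed straight out. A pose fit after letting go puts the scanner's origin 4 mm from the seat point. Its pitch is 20.2° (±0.8°), its heading about 2° off the seat's axis, and its head is at the high end.
- **Bottles and glassware:** none moved by even a pixel in the scene camera between the first and last pictures. Matches were 0.98 or better, except 0.86 for the sample jar and 0.93 for the wash bottle. I think the lower two come from the arm's shadow, but I did not confirm that.
- **At hand-in:** the arm stood well clear of everything, with wrist force near zero.

**Checks that disagreed:** an overlay of the ideal seat pose looked up to about 2.5 pixels (8 mm) off at the tail and head. That led me to run the full fit. Most of its points then agreed within 1 pixel, the worst being 1.2 pixels.

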